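Clamp a wooden offcut in a dowelling jig with its click-stop knob

ROBOT

A 7-joint arm with a two-finger parallel gripper is mounted at the origin on a cart in front of the work surface, level with it; the furniture and walls round the work are solid. World frame = base frame: x ahead of the robot, y to its left, z up, the work surface at z = 0. Lengths are in m, angles in rad, forces in N, time in s.
With the tool pointing down it reaches from about 0.35 to 0.9 m from the base axis. Payload 8.1 kg.
Tool frame: the origin (TCP) lies midway between the tips of the shut fingers; the grasp point (between the pads) lies 19 mm behind it; x points along the fingers, z is the direction in which the jaws open and shut, and the axes are right-handed (so a half turn about x gives the same grasp; the last joint's range is limited). The gripper opens to 92 mm and grips with 3 to 60 N. Pads are 19 mm wide; open, the fingers measure 130 mm over their backs; the gripper's body (75 mm by 190 mm) begins 47 mm behind the grasp point.
Start: joints at [-1.406, 0.434, 0.025, 1.573, -0.012, 1.134, -0.075], TCP at [0.165, 0.603, 0.227] pointing down, gripper open.
Joint ranges: [-2.62, 2.62], [-0.44, 2.09], [-1.27, 1.32], [0.08, 2.57], [-1.32, 4.46], [0.12, 2], [-2.74, 2.74]. Speed limits (rad/s): [2.22, 2.22, 3.01, 3.01, 3.14, 3.14, 3.14].

INTERFACE

Orientations are given as a rotation vector (axis times angle).
In Python, from cell import arm gives the robot as it stands. The module is installed in compiled form; this text tells all that it offers.
- The arm moves only by the tool move_arm, never from a script. Its argument "steps" is text: rows parted by semicolons, each of 5 numbers parted by spaces: the shift along the tool's x, y, z in m, then the turn about the tool's x in rad, then the closure in counts, from 0 (fully open) to 255 (shut). A call has 1 to 10 rows; each row is the pose to reach, as a shift and turn from the pose commanded when the call began, along the tool's axes at that moment; what a row does not reach only later rows make up. A row lasts 1/12 s, in which the tool goes at most 41.7 mm and 7.16 degrees, less where a joint would pass 70% of its speed; a pose out of reach is approached as far as the arm can. A call with a gripper value outside its range is refused whole. The fingers move at their own pace and stop on an object; "squeeze" is the grip in N (left out, the last holds). Time passes only in rows, so rows that repeat a pose let the fingers close. It gives the time, the measured TCP pose, the force and the opening at its end, in the units of the state.
- arm.observe(): the state, without advancing time (a new reading comes with each control period).
- arm.get_image(name): name is "scene" or "top" or "wrist"; returns a dict with "img" (384x512x3 uint8, blue, green, red), "z_map" (384x512 float32, m along the optical axis (not along the pixel's ray), 0 where there is no reading), "vfov" (degrees; the focal length in pixels is half the picture's height over the tangent of half this angle, whatever the lens; pixels are square), "cx", "cy" (the principal point, pixels), "extrinsics" (4x4, takes a point from camera to world coordinates). Camera axes: x right, y up, looking along -z (the intrinsics and any distortion apply to the point x, -y, -z); pixel columns grow to the right and rows downward; lengths in m; the calibration is good to about 2 mm. A picture is of the moment at which its call begins.
- arm.sign_off(): hands the job in, once; it reports no verdict.
The state is a dict: "clock": time; "joints": joint angles; "dq": joint speeds; "joint_efforts": joint torques, N m; "position": TCP position; "ee_rot": TCP orientation; "force": force on the tool from outside, world axes, zero at the start; "ft_torque": the same for the moment, N m; "width": opening from 0.0 (shut) to 1.0 (fully open).
Only numpy, scipy, OpenCV 4.12 (cv2) and the standard library are available. Lean on these libraries where they do the work, as an engineer would, in place of code of your own. Each camera call takes 0.05 s, during which the arm holds its last target.

TASK

Get the long wooden offcut ready for drilling its end: lay it flat on the bed of the dowelling jig and slide it under the clamp, fully home with its end against the plate with the two drill bushes and its side against the fence. Then turn the leaning clamp knob clockwise until its clutch slips and clicks, which means the soft wood is held firmly but not dented; stop after two to six clicks and let go so that the offcut stays clamped. Leave the small block, the glue bottle and the tape measure where they are.

Things in the scene. Friction and masses are not known exactly. Their poses are not given: they have to be found in the camera images.
- offcut: the long plain wooden block, 60 x 140 x 40 mm (x, y, z), about 0.24 kg, lying flat on the bench; origin at the centre of its underside, y along its length. Either end may go first. (The shorter wooden block is not the one.)
- jig: dowelling jig, bare aluminium on a grey base, screwed to the bench. Origin on the bench; z up; y along the bed to the bush plate, x across it to the fence. The bed is the top of the 12 mm base, x -50 to 56 mm, y -135 to 65. From y = -135 to -30 it is open at both sides and above: the offcut can be set down there, its leading end at y = 0 or less, and slid in +y under the clamp.
- home (a point): point on the bed where the centre of the offcut's underside lies when fully home: jig x = 0, y = -15, z = 12 mm. Axes as the jig's; the offcut's length must lie along y.
- bush_face (a point): centre of the face of the bush plate (upright plate with two steel drill bushes across the end of the bed) that the offcut's end must meet: jig y = 55 mm. The plate is 14 mm thick, x -37 to 45, its top at z = 62 mm. Axes as the jig's.
- fence_face (a point): centre of the face of the fence that the offcut's side must meet: jig x = 30 mm. The fence runs from y = -30 to 55 mm, is 14 mm thick and its top is at z = 43 mm. Axes as the jig's.
- clamp_arm (a point): top of the clamp bracket where its arm leaves the post, jig x 52, y 24, z 97 mm. Post behind the fence, x 44 to 60, y 8 to 40; the arm reaches over the bed, y 10 to 38, x -15 to 60, z 81 to 97, and ends in the inclined screw boss. Axes as the jig's.
- clamp_foot: round rubber-faced foot of the clamp, 25 mm across, level; origin at the centre of its underside, which hangs 2.5 to 5 mm above the top of an offcut on the bed at the start. It moves along the screw axis (down and towards the fence) 8 mm per turn of the screw and does not turn.
- knob_grip (a point): centre of the black fluted clamp knob, on its axis. z = the screw axis, up out of the knob, leaning 35 degrees from vertical to the jig's -x. The knob is 39 mm across, 32 mm long (16 mm each way), can be gripped at any angle, and travels along its axis with the foot. Below it a 29 mm collar, then the 30 mm boss, its top at least 29 mm below this point. x, y turn with the knob.
- collar (a point): centre of the collar on the screw; z as the knob's; x, y turn with the screw. Turned clockwise from above, the free screw takes 0.16 N m; after 2.6 to 4.5 rad the foot meets the seated offcut, then within some 0.5 rad more the torque climbs to 0.28 N m, where the knob slips. The foot then bears with some 95 N and the screw holds by itself. Anticlockwise loosens.
- knob (a joint): how far the knob has slipped on its screw, rad: 0 at the start, positive clockwise seen from above (tightening). The knob drives the screw through a torque clutch with 15 clicks a turn (0.42 rad each): knob and screw turn together and this stays near 0 until the clutch slips; then the torque swings between 0.20 and 0.28 N m once a click.
- small_block: the shorter plain wooden block, 45 x 80 x 38 mm, lying flat; origin at the centre of its underside; to be left alone.
- glue: glue bottle with a pointed nozzle, 57 mm across, 175 mm high, standing; origin at its foot; to be left alone.
- tape: tape measure, 40 x 87 x 68 mm, standing on edge; origin at its underside; to be left alone.

How it is judged:
On the way, in this order (a step that is already met when the one before it is completed fails the run):
1. the offcut lies flat on the bed, home against bush plate and fence (within 3 mm), the clamp not yet tight (x of offcut in the frame of home between -0.003 and 0.003 m and y of offcut in the frame of home between -0.003 and 0.003 m and z of offcut in the frame of home between -0.003 and 0.003 m and angle between the y axis of offcut and the y axis of jig, either way round below 0.05 rad and angle between offcut's own z axis and vertical below 0.05 rad and contact force between clamp_foot and offcut below 5 N), for 0.2 s.
2. the knob has slipped through at least two clicks with the foot tight on the offcut (value of joint knob above 0.4 rad and contact force between clamp_foot and offcut above 40 N), for 0.1 s.
At the end, for the whole second after the job is handed in: The offcut lies level and at rest on the jig's bed, within 3 mm of home each way and 0.05 rad of the jig's length; the clamp foot presses on it with more than 40 N; the knob, let go, has slipped on its screw by more than 0.4 and less than 2.75 rad (two to six clicks) (all of step 2 and x of offcut in the frame of home between -0.003 and 0.003 m and y of offcut in the frame of home between -0.003 and 0.003 m and z of offcut in the frame of home between -0.003 and 0.003 m and angle between the y axis of offcut and the y axis of jig, either way round below 0.05 rad and angle between offcut's own z axis and vertical below 0.05 rad and value of joint knob below 2.75 rad and linear speed of offcut below 0.01 m/s); the robot touches nothing.
It fails at once if the clutch is ground on through more than six clicks (value of joint knob above 2.75 rad).
It fails at once if the small block is disturbed (moved more than 2 cm) (distance of small_block from where it was at the start of the episode above 0.02 m).
It fails at once if the glue bottle is disturbed (moved more than 2 cm) (distance of glue from where it was at the start of the episode above 0.02 m).
It fails at once if the tape measure is disturbed (moved more than 2 cm) (distance of tape from where it was at the start of the episode above 0.02 m).
It also fails if it takes over 72 s, if anything falls off the work surface, if the arm or the gripper's body presses on something with over 40 N, if the wrist force passes 120 N, or if a joint passes its speed limit or range.

## Working session

There is one attempt and no reset: what is moved stays moved. The work goes in short steps, Python scripts to look and compute and a tool call to move; the robot and the scene stay as the last step left them, time stands still between calls to the robot, and variables do not carry over. Pictures are saved under pics/ and viewed, and the job is handed in when it is done.

Besides the shell and the picture viewer there is one more tool, called after "Request:" as name(argument=value, ...) on one line, values as JSON. move_arm: Moves the arm, as the interface text tells. Its arguments: {"type":"object","properties":{"steps":{"type":"string"},"squeeze":{"type":"number"}},"required":["steps"]}

```bash
mkdir -p pics; ls
cat > h.py <<'E'
from cell import arm
import numpy as np, cv2
from scipy.spatial.transform import Rotation as R
def grab(n,tag):
    d=arm.get_image(n); cv2.imwrite(f'pics/{tag}.png',d['img']); np.savez(f'/tmp/{tag}.npz',**d); return d
def load(tag): 
    z=np.load(f'/tmp/{tag}.npz'); return {k:z[k] for k in z}
def f(d): return d['img'].shape[0]/2/np.tan(np.radians(float(d['vfov']))/2)
def pts(d):
    h,w=d['z_map'].shape; v,u=np.mgrid[:h,:w]; z=d['z_map'];F=f(d)
    P=np.stack([(u-d['cx'])/F*z,-(v-d['cy'])/F*z,-z],-1)
    return P@d['extrinsics'][:3,:3].T+d['extrinsics'][:3,3]
def ray(d,u,v,zp):
    F=f(d); r=d['extrinsics'][:3,:3]@np.array([(u-d['cx'])/F,-(v-d['cy'])/F,-1]); o=d['extrinsics'][:3,3]
    return o+r*(zp-o[2])/r[2]
def proj(d,p):
    q=d['extrinsics'][:3,:3].T@(np.array(p)-d['extrinsics'][:3,3]);F=f(d)
    return d['cx']+F*q[0]/-q[2], d['cy']-F*q[1]/-q[2]
E
python3 - <<'E'
from h import *
np.set_printoptions(precision=4,suppress=True)
print(arm.observe())
for n in ['scene','top','wrist']:
    d=grab(n,n+'0'); print(n,[ (k,d[k]) for k in d if k not in('img','z_map')], (d['z_map']>0).mean())
E
```

```text
pics
{'clock': 0.0, 'joints': array([-1.4056,  0.4352,  0.025 ,  1.5741, -0.0116,  1.134 , -0.0751]), 'dq': array([-0.0012, -0.0006, -0.0013,  0.0023, -0.0005, -0.0013,  0.    ]), 'joint_efforts': array([ -0.0004, -66.7856,   0.9847, -31.4462,  -0.0606,   0.043 ,
         0.0002]), 'position': array([0.1653, 0.6022, 0.226 ]), 'ee_rot': array([-1.0107,  1.3252,  1.0089]), 'force': array([0.7221, 0.3653, 0.0543]), 'ft_torque': array([ 0.0455, -0.0038,  0.0046]), 'width': 1.0003833540438436}
scene [('vfov', 43.07546878259946), ('cx', 254.79204085871731), ('cy', 191.6456436790183), ('extrinsics', array([[ 0.7131,  0.4916, -0.4998, -0.1433],
       [-0.7007,  0.5201, -0.4883, -0.763 ],
       [ 0.0199,  0.6985,  0.7154,  1.2523],
       [ 0.    ,  0.    ,  0.    ,  1.    ]]))] 0.9952545166015625
top [('vfov', 50.27968940807446), ('cx', 255.72663412531432), ('cy', 187.17657653956746), ('extrinsics', array([[-0.0128,  0.9989, -0.0447,  0.6041],
       [-0.9996, -0.0118,  0.024 ,  0.0133],
       [ 0.0234,  0.0449,  0.9987,  1.4356],
       [ 0.    ,  0.    ,  0.    ,  1.    ]]))] 0.9958089192708334
wrist [('vfov', 69.73777237251491), ('cx', 257.9309146196243), ('cy', 191.46330957439844), ('extrinsics', array([[ 0.2642, -0.9246, -0.2745,  0.0909],
       [ 0.9645,  0.2528,  0.077 ,  0.6228],
       [-0.0018, -0.2851,  0.9585,  0.384 ],
       [ 0.    ,  0.    ,  0.    ,  1.    ]]))] 0.9958445231119791
```

View pics/scene0.png

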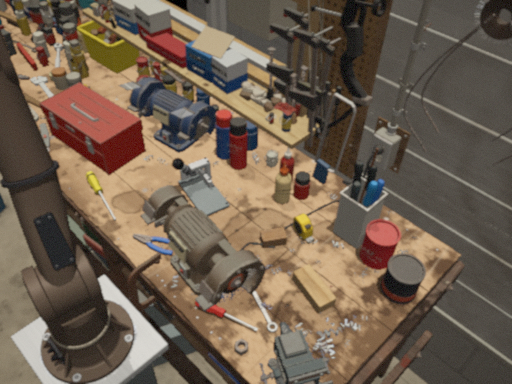

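View pics/top0.png

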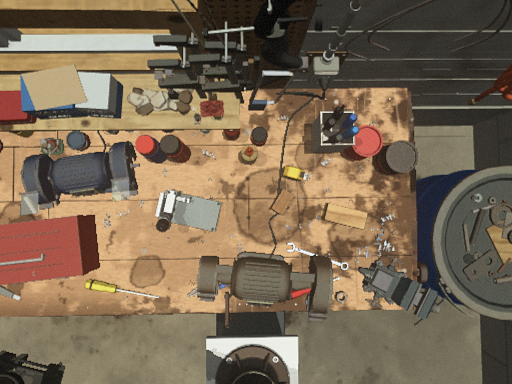

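View pics/wrist0.png

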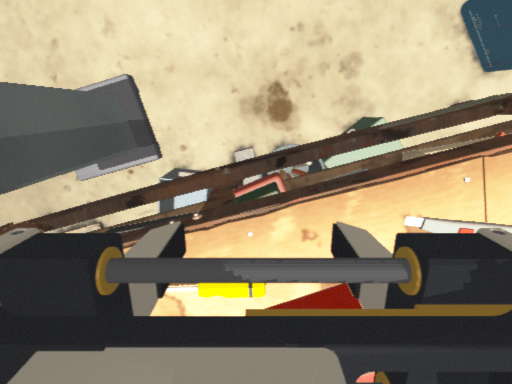

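Run:
```python
from h import *
np.set_printoptions(precision=4,suppress=True)
a=load('top0');b=load('scene0')
c=cv2.resize(a['img'][130:260,140:400],None,fx=3,fy=3,interpolation=cv2.INTER_CUBIC);cv2.imwrite('pics/tz.png',c)
c=cv2.resize(b['img'][140:330,150:360],None,fx=3.1,fy=3.1,interpolation=cv2.INTER_CUBIC);cv2.imwrite('pics/sz.png',c)
P=pts(a);Q=pts(b)
for u,v in [(345,215),(325,205),(365,225),(283,202),(294,172),(248,153),(205,213),(163,225),(190,195),(320,240)]: print(u,v,P[v,u])
for u,v in [(315,287),(205,200),(178,163),(285,190)]: print('s',u,v,Q[v,u])
```

```text
345 215 [ 0.5675 -0.3252  0.0379]
325 205 [ 0.6026 -0.2637  0.0031]
365 225 [ 0.5306 -0.4037  0.0023]
283 202 [ 0.6148 -0.1129  0.0384]
294 172 [ 0.7147 -0.1488  0.0686]
248 153 [0.7704 0.0054 0.1463]
205 213 [0.5804 0.1556 0.0158]
163 225 [0.5468 0.2738 0.1457]
190 195 [ 0.6437  0.2094 -0.0024]
320 240 [ 0.4807 -0.2435  0.0043]
s 315 287 [ 0.5588 -0.3352  0.0389]
s 205 200 [0.5669 0.1725 0.0141]
s 178 163 [0.5393 0.2696 0.1413]
s 285 190 [ 0.7652 -0.0196  0.0675]
```

View pics/tz.png

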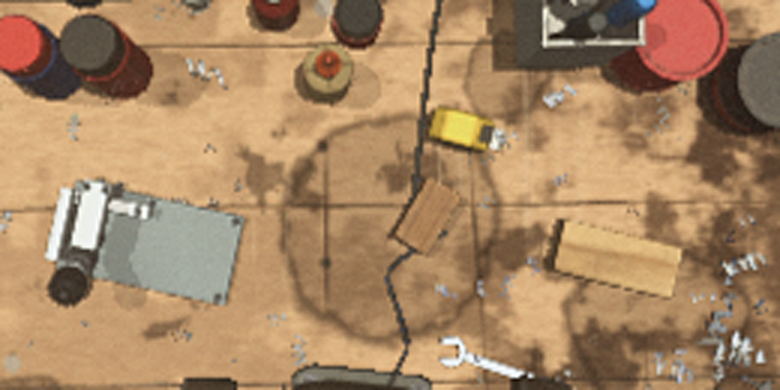

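View pics/sz.png

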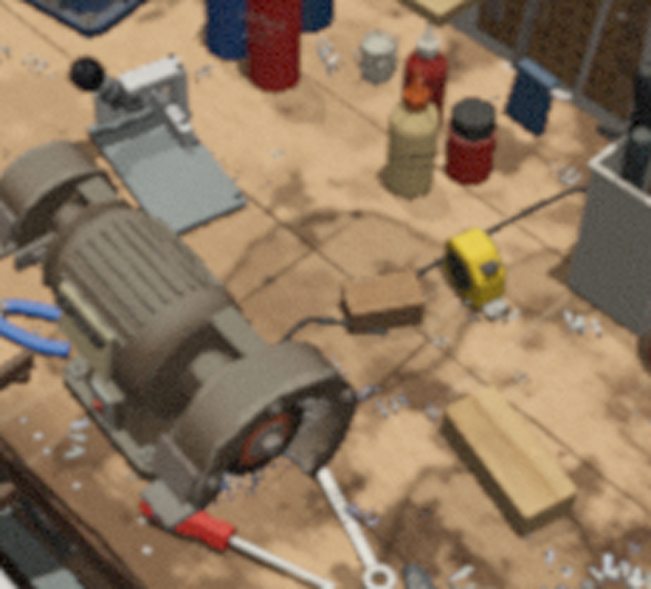

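```bash
cat > meas.py <<'E'
from h import *
def rect(d,zlo,zhi,box,col=None,show=None):
    P=pts(d); m=(P[...,2]>zlo)&(P[...,2]<zhi)&(P[...,0]>box[0])&(P[...,0]<box[1])&(P[...,1]>box[2])&(P[...,1]<box[3])
    if col is not None: m&=col(d)
    m=m.astype(np.uint8); m=cv2.morphologyEx(m,cv2.MORPH_OPEN,np.ones((3,3),np.uint8))
    n,l,s,_=cv2.connectedComponentsWithStats(m); k=1+np.argmax(s[1:,4]); m=l==k
    if show: 
        i=d['img'].copy(); i[m]=(0,0,255); cv2.imwrite(f'pics/{show}.png',i)
    q=P[m]; return q,m
def mr(q):
    r=cv2.minAreaRect((q[:,:2]*1000).astype(np.float32)); return r,cv2.boxPoints(r)
E
python3 - <<'E'
from meas import *
np.set_printoptions(precision=1,suppress=True)
grey=lambda d:(cv2.cvtColor(d['img'],cv2.COLOR_BGR2HSV)[...,1]<70)
for t in ['top0','scene0']:
    d=load(t)
    for nm,zl,zh,box,c in [('off',.025,.055,(.45,.68,-.45,-.2),None),('jig',.004,.022,(.47,.68,.05,.35),grey)]:
        q,m=rect(d,zl,zh,box,c,f'{t}_{nm}'); r,b=mr(q); print(t,nm,len(q),'zmed',np.median(q[:,2])*1000,r,b.tolist())
E
```

```text
top0 off 717 zmed 40.76315224831384 ((564.048828125, -326.3433532714844), (141.14883422851562, 60.098331451416016), 75.33454895019531) [[517.1109619140625, -387.01080322265625], [575.2513427734375, -402.2261962890625], [610.9866943359375, -265.6759033203125], [552.8463134765625, -250.46051025390625]]
top0 jig 1272 zmed 12.720655219598198 ((585.282958984375, 188.33013916015625), (157.24522399902344, 105.5799331665039), 77.64886474609375) [[516.8972778320312, 122.81914520263672], [620.0335083007812, 100.23534393310547], [653.6686401367188, 253.84112548828125], [550.5324096679688, 276.4249267578125]]
scene0 off 915 zmed 39.84408595031841 ((562.525390625, -325.23516845703125), (142.2521514892578, 63.972049713134766), 75.39474487304688) [[513.637939453125, -385.99737548828125], [575.5428466796875, -402.12841796875], [611.412841796875, -264.47296142578125], [549.5079345703125, -248.3419189453125]]
scene0 jig 1095 zmed 12.114623881159359 ((587.2888793945312, 208.6541290283203), (203.20382690429688, 110.5574951171875), 78.57054901123047) [[512.9727783203125, 120.02113342285156], [621.337890625, 98.11293029785156], [661.60498046875, 297.287109375], [553.2398681640625, 319.1953125]]
```

Run:
```python
from meas import *
np.set_printoptions(precision=4,suppress=True)
s=arm.observe(); print(R.from_rotvec(s['ee_rot']).as_matrix())
for t in ['top0','scene0']:
    P=pts(load(t)); 
    for n,b in [('motor',(.2,.48,-.2,.2)),('work',(.48,.7,-.45,.05)),('jig',(.48,.68,.09,.36)),('back',(.68,.9,-.1,.4)),('vise',(.25,.48,-.6,-.2))]:
        m=(P[...,0]>b[0])&(P[...,0]<b[1])&(P[...,1]>b[2])&(P[...,1]<b[3]); print(t,n,np.percentile(P[m][:,2],[50,90,99,100]))
    m=(P[...,0]>.48)&(P[...,0]<.6)&(P[...,1]>.22)&(P[...,1]<.33)&(P[...,2]>.12)
    print('knob',m.sum(),P[m].mean(0),P[m].min(0),P[m].max(0))
```

```text
[[-0.0002 -0.9643  0.2646]
 [-0.0012  0.2646  0.9643]
 [-1.     -0.0001 -0.0012]]
top0 motor [0.1604 0.2105 0.2336 0.242 ]
top0 work [0.0008 0.0442 1.4356 1.4356]
top0 jig [0.0043 0.0912 0.1492 0.2448]
top0 back [0.0069 0.2204 0.3207 1.0933]
top0 vise [0.0046 0.1425 0.2363 0.2422]
knob 142 [0.5468 0.2783 0.1396] [0.5242 0.2608 0.1206] [0.568  0.3022 0.1531]
scene0 motor [0.0016 0.2047 0.2296 0.2416]
scene0 work [-0.      0.0385  0.0467  0.0738]
scene0 jig [0.0117 0.0975 0.1545 0.2402]
scene0 back [0.0775 0.2119 0.2948 0.326 ]
scene0 vise [0.0027 0.1645 0.2346 0.2403]
knob 117 [0.5408 0.2743 0.1365] [0.5226 0.2587 0.12  ] [0.5661 0.2973 0.154 ]
```

```bash
cat > plan.py <<'E'
from h import *
import sys
J=np.radians(-12.25); EX=np.array([np.cos(J),np.sin(J)]); EY=np.array([-np.sin(J),np.cos(J)]); O=np.array([.594,.2433])
def jig(x,y): return O+EX*x/1000+EY*y/1000
def tojig(p): d=np.asarray(p)[...,:2]-O; return np.stack([d@EX,d@EY],-1)*1000
def plan(p,ang,s=None):
    s=s or arm.observe(); M=R.from_rotvec(s['ee_rot']).as_matrix(); d=M.T@(np.array(p)-s['position'])
    cur=np.degrees(np.arctan2(M[1,2],M[0,2])); t=(cur-ang+180)%360-180
    print('pos',np.round(s['position'],4),'jaw',round(cur,2),'-> row',np.round(d,4),round(np.radians(t),4),'dist',round(np.linalg.norm(d),3),'deg',round(t,1),'j',np.round(s['joints'],2))
E
python3 - <<'E'
from plan import *
P=pts(load('top0')); 
for lim in (.06,.1,.15):
    m=(P[...,0]>.25)&(P[...,0]<.52)&(P[...,1]>-.7)&(P[...,1]<-.22)&(P[...,2]>lim)&(P[...,2]<.5); print(lim,P[m].min(0),P[m].max(0))
    m=(P[...,0]>.1)&(P[...,0]<.52)&(P[...,1]>-.23)&(P[...,1]<.3)&(P[...,2]>lim)&(P[...,2]<.5); print(lim,P[m].min(0),P[m].max(0))
plan([.552,-.369,.33],-14.6)
E
```

```text
0.06 [ 0.25035532 -0.64017516  0.06004991] [ 0.44255646 -0.22013661  0.24204044]
0.06 [ 0.24024443 -0.22974996  0.07662923] [0.45066929 0.17251863 0.24219817]
0.1 [ 0.25073884 -0.62837408  0.10000847] [ 0.44255646 -0.22013661  0.24204044]
0.1 [ 0.24024443 -0.22974996  0.10003811] [0.45066929 0.17251863 0.24219817]
0.15 [ 0.25317549 -0.24466138  0.15205759] [ 0.44172883 -0.22013661  0.24204044]
0.15 [ 0.25317549 -0.22974996  0.15001672] [0.45066929 0.17251863 0.24219817]
pos [0.1653 0.6023 0.2261] jaw 74.65 -> row [-0.1028 -0.63   -0.8345] 1.5578 dist 1.051 deg 89.3 j [-1.41  0.44  0.02  1.57 -0.01  1.13 -0.08]
```

Run:
```python
from plan import *
plan([.56,.19,.36],-14)
```

```text
pos [0.1653 0.6023 0.2261] jaw 74.65 -> row [-0.1335 -0.4897 -0.2933] 1.5473 dist 0.586 deg 88.7 j [-1.41  0.44  0.02  1.57 -0.01  1.13 -0.08]
```

Request:
move_arm(steps="-0.04 0 0 0.1 0; -0.08 0 0 0.2 0; -0.1335 -0.49 -0.293 1.547 0; -0.1335 -0.49 -0.293 1.547 0; -0.1335 -0.49 -0.293 1.547 0; -0.1335 -0.49 -0.293 1.547 0; -0.1335 -0.49 -0.293 1.547 0; -0.1335 -0.49 -0.293 1.547 0; -0.1335 -0.49 -0.293 1.547 0; -0.1335 -0.49 -0.293 1.547 0")

```text
clock: 0.98
position: [0.3959, 0.3613, 0.3381]
ee_rot: [-0.076, 1.57, 0.076]
force: [0.5, 0.8, -0.5]
width: 0.997
```

Run:
```python
from plan import *
plan([.56,.19,.36],-14)
```

```text
pos [0.3959 0.3613 0.3381] jaw 5.55 -> row [-0.022  -0.1863  0.1468] 0.3412 dist 0.238 deg 19.6 j [-1.15  0.21  0.39  1.64 -0.08  1.31 -0.65]
```

Request:
move_arm(steps="-0.022 -0.186 0.147 0.34 0; -0.022 -0.186 0.147 0.34 0; -0.022 -0.186 0.147 0.34 0; -0.022 -0.186 0.147 0.34 0; -0.022 -0.186 0.147 0.34 0; -0.022 -0.186 0.147 0.34 0; -0.022 -0.186 0.147 0.34 0; -0.022 -0.186 0.147 0.34 0")

```text
clock: 1.65
position: [0.5613, 0.191, 0.3596]
ee_rot: [0.189, 1.562, -0.19]
force: [-0.8, 0.3, 0.3]
width: 0.998
```

Run:
```python
from plan import *
plan([.552,-.369,.33],-14.6)
d=grab('wrist','w1');print(d['extrinsics'])
```

```text
pos [0.5613 0.191  0.3596] jaw -13.83 -> row [ 0.0301 -0.5459  0.1248] 0.0135 dist 0.561 deg 0.8 j [-0.81  0.32  0.56  1.47 -0.17  1.4  -0.49]
[[ 0.97111708  0.22904529  0.06685708  0.57923281]
 [-0.23860003  0.93069932  0.27725223  0.26565007]
 [ 0.00127947 -0.28519648  0.95846822  0.51748492]
 [ 0.          0.          0.          1.        ]]
```

View pics/w1.png

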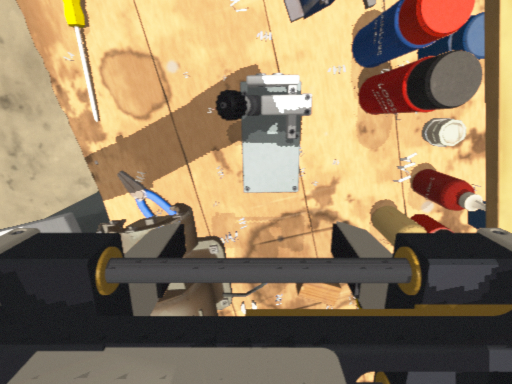

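Run:
```python
from meas import *
from plan import *
np.set_printoptions(precision=1,suppress=True)
d=load('w1'); P=pts(d)
c=cv2.resize(d['img'][60:205,195:335],None,fx=5,fy=5,interpolation=cv2.INTER_CUBIC);cv2.imwrite('pics/w1z.png',c[:600])
grey=lambda d:(cv2.cvtColor(d['img'],cv2.COLOR_BGR2HSV)[...,1]<70)
q,m=rect(d,.004,.022,(.47,.68,.05,.35),grey,'w1_jig'); 
r,b=mr(q); print(len(q),np.median(q[:,2])*1e3,r,b)
# bed edge lines from mask at z=12
ys,xs=np.where(m)
L=[];Rr=[]
for v in range(150,188):
    k=xs[ys==v]
    if len(k)>20: L.append(ray(d,k.min()-.5,v,.012)); Rr.append(ray(d,k.max()+.5,v,.012))
B=[]
for u in range(250,296):
    k=ys[xs==u]; B.append(ray(d,u,k.max()+.5,.012))
for nm,l in (('L',L),('R',Rr),('B',B)):
    l=np.array(l)[:,:2]; vx=cv2.fitLine((l*1000).astype(np.float32),cv2.DIST_HUBER,0,.01,.01).ravel(); a=np.degrees(np.arctan2(vx[1],vx[0])); print(nm,a,vx, 'jig',tojig(l).mean(0))
# bench plane check, features in jig frame
T=tojig(P[...,:2]); z=P[...,2]*1e3
for nm,lo,hi in [('plate',57,67),('fence',38,48),('arm',90,103)]:
    k=(z>lo)&(z<hi)&(abs(T[...,0])<75)&(T[...,1]>-60)&(T[...,1]<100); t=T[k]; print(nm,k.sum(),np.percentile(t,[2,98],axis=0).ravel(),np.median(z[k]))
k=(z>-5)&(z<5)&(abs(T[...,0])<150)&(abs(T[...,1])<150);print('bench',np.median(z[k]))
k=(z>110)&(abs(T[...,0]+45)<45)&(abs(T[...,1]-24)<40);print('knob',k.sum(),T[k].mean(0),np.percentile(np.c_[T[k],z[k]],[1,99],axis=0))
```

```text
4114 12.025936100831803 ((583.4776611328125, 181.83363342285156), (142.6828155517578, 105.4495620727539), 76.99722290039062) [[516.1 124.2]
 [618.8 100.5]
 [650.9 239.5]
 [548.2 263.2]]
L 75.28126 [  0.3   1.  523.9 159.1] jig [-50.2 -86.4]
R 75.77377 [  0.2   1.  629.3 150.3] jig [ 54.1 -89.2]
B -12.064001 [  1.   -0.2 566.8 112.9] jig [   5.3 -133.1]
plate 514 [-34.3  55.6  42.7  69.4] 61.72016582838569
fence 339 [-13.7 -27.7  43.1  73.8] 42.855774670100544
arm 1196 [-31.1  10.8  57.4  38.5] 96.98522440240109
bench -0.9529113640672771
knob 1596 [-36.9  22.3] [[-73.9   8.2 117.5]
 [-19.2  42.9 517.5]]
```

View pics/w1z.png

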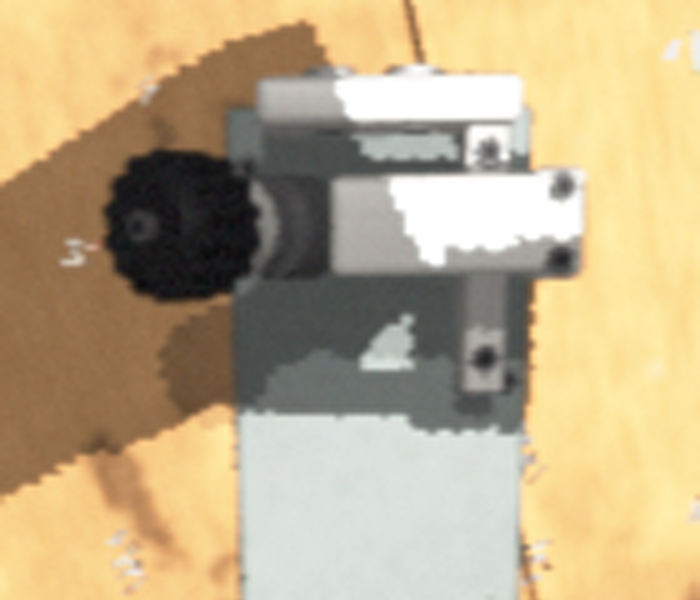

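Run:
```python
from meas import *
from plan import *
np.set_printoptions(precision=1,suppress=True)
d=load('w1')
c=d['img'][175:205,235:310]; cv2.imwrite('pics/w1b.png',cv2.resize(c,None,fx=10,fy=10,interpolation=cv2.INTER_NEAREST))
c=d['img'][70:100,235:310]; cv2.imwrite('pics/w1t.png',cv2.resize(c,None,fx=10,fy=10,interpolation=cv2.INTER_NEAREST))
```

```text
(no output)
```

View pics/w1b.png

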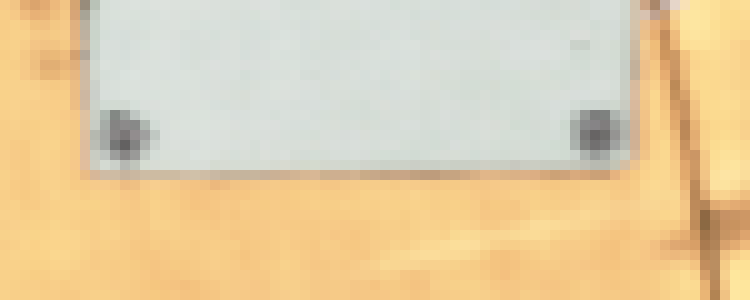

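View pics/w1t.png

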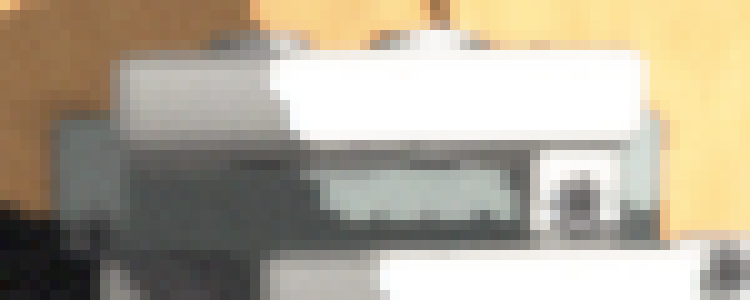

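Run:
```python
from plan import *
d=load('w1')
bl=ray(d,243.3,191.7,.012);br=ray(d,297.8,191.3,.012);tl=ray(d,240.2,84,.012);tr=ray(d,300.5,84,.012);tlc=ray(d,240.2,81.3,.012)
for p in (bl,br,tl,tr,tlc): print(p*1e3,tojig(p))
for a,b in ((bl,br),(tl,tr),(bl,tl),(br,tr)): v=b-a; print(np.linalg.norm(v)*1e3,np.degrees(np.arctan2(v[1],v[0])))
# plate top edges z=62: front edge y, ends
for u,v in [(246.5,83),(298.5,83),(246.5,74.5),(298.5,74.5)]: p=ray(d,u,v,.062); print('plate',tojig(p))
```

```text
[516.66328008 125.66461523  12.        ] [ -50.61624627 -131.36608242]
[618.15031144 101.5113341   12.        ] [  53.68482464 -133.436138  ]
[560.32343511 313.41062253  12.        ] [-47.78569545  61.36886609]
[660.76285424 288.74429996  12.        ] [55.60047214 58.57517053]
[561.43043402 317.58415044  12.        ] [-47.58943112  65.68224784]
104.32161101027759 -13.386995791243239
103.42390624829642 -13.797866858737926
192.7557324585691 76.90860118396999
192.0208642496531 77.17839369134118
plate [-35.1684584   58.32830237]
plate [45.09213202 56.15983056]
plate [-34.69507697  70.47523583]
plate [44.91141172 68.32715671]
```

Request:
move_arm(steps="0.03 -0.546 0.125 0.013 0; 0.03 -0.546 0.125 0.013 0; 0.03 -0.546 0.125 0.013 0; 0.03 -0.546 0.125 0.013 0; 0.03 -0.546 0.125 0.013 0; 0.03 -0.546 0.125 0.013 0; 0.03 -0.546 0.125 0.013 0; 0.03 -0.546 0.125 0.013 0; 0.03 -0.546 0.125 0.013 0; 0.03 -0.546 0.125 0.013 0")

```text
clock: 2.53
position: [0.5554, -0.2224, 0.3373]
ee_rot: [0.195, 1.562, -0.192]
force: [1.4, 0.8, 0.4]
width: 0.999
```

```bash
sed -i 's/-12.25/-12.7/; s/\[.594,.2433\]/[.5942,.2441]/' plan.py
python3 - <<'E'
from plan import *
plan([.552,-.369,.15],-14.6)
E
```

```text
pos [ 0.5554 -0.2224  0.3373] jaw -14.12 -> row [ 0.1871 -0.1433  0.0325] 0.0084 dist 0.238 deg 0.5 j [-0.19  0.36  0.7   1.5  -0.24  1.36  0.28]
```

Request:
move_arm(steps="0.06 -0.13 0.02 0.008 0; 0.12 -0.13 0.02 0.008 0; 0.12 -0.13 0.02 0.008 0; 0.12 -0.13 0.02 0.008 0; 0.12 -0.13 0.02 0.008 0; 0.12 -0.13 0.02 0.008 0; 0.12 -0.13 0.02 0.008 0")

```text
clock: 3.12
position: [0.5431, -0.3522, 0.2174]
ee_rot: [0.203, 1.562, -0.201]
force: [0.6, 0.7, -0.1]
width: 1.002
```

Run:
```python
from plan import *
plan([.552,-.369,.008],-14.6)
d=grab('wrist','w2');grab('scene','s2')
```

```text
pos [ 0.5431 -0.3522  0.2174] jaw -14.73 -> row [ 0.2094 -0.0143  0.0131] -0.0022 dist 0.21 deg -0.1 j [ 0.07  0.54  0.67  1.56 -0.35  1.17  0.55]
```

View pics/w2.png

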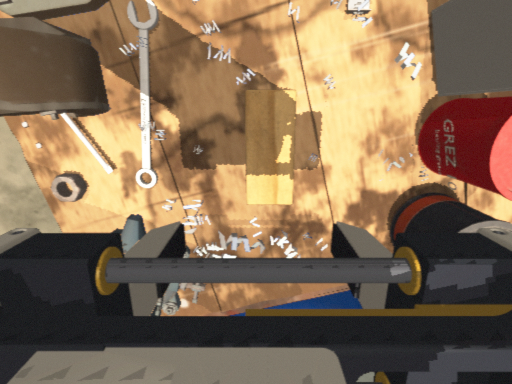

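View pics/s2.png

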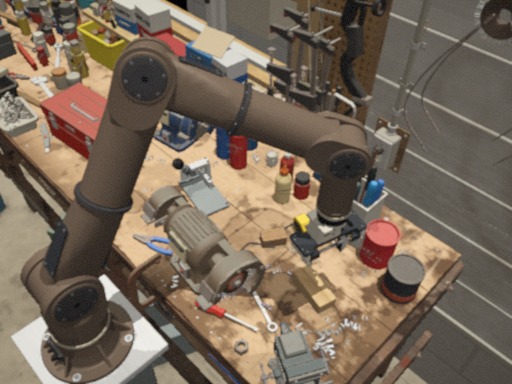

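Run:
```python
from meas import *
from plan import *
np.set_printoptions(precision=1,suppress=True)
d=load('w2')
q,m=rect(d,.025,.055,(.45,.68,-.45,-.2),None,'w2_off'); r,b=mr(q); print(r,b,np.median(q[:,2]))
P=pts(d); 
m=(P[...,0]>.44)&(P[...,0]<.68)&(P[...,1]>-.48)&(P[...,1]<-.3)&(P[...,2]>.055); print('tall near',m.sum(), P[m].min(0) if m.any() else '',P[m].max(0) if m.any() else '')
```

```text
((563.79541015625, -327.2644958496094), (138.97146606445312, 60.16786575317383), 75.52007293701172) [[ 517.3 -387. ]
 [ 575.5 -402.1]
 [ 610.3 -267.5]
 [ 552.  -252.5]] 0.03998853822841089
tall near 66661 [ 0.5 -0.4  0.2] [ 0.6 -0.3  0.3]
```

Request:
move_arm(steps="0.04 -0.015 0.013 0 0; 0.08 -0.015 0.013 0 0; 0.12 -0.015 0.013 0 0; 0.15 -0.015 0.013 0 0; 0.15 -0.015 0.013 0 0; 0.15 -0.015 0.013 0 0; 0.15 -0.015 0.013 0 0")

```text
clock: 3.8
position: [0.5533, -0.3718, 0.0706]
ee_rot: [0.2, 1.558, -0.202]
force: [0.8, -1.2, 1.9]
width: 1.001
```

Run:
```python
from plan import *
plan([.5525,-.3705,.009],-14.5)
d=grab('wrist','w3')
```

```text
pos [ 0.5533 -0.3718  0.0706] jaw -14.7 -> row [ 0.0616  0.0011 -0.0014] -0.0035 dist 0.062 deg -0.2 j [ 0.15  0.71  0.58  1.66 -0.47  0.91  0.65]
```

View pics/w3.png

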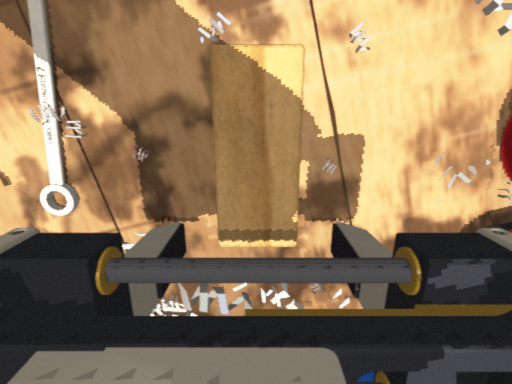

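Request:
move_arm(steps="0.03 0.001 -0.001 -0.003 0; 0.055 0.001 -0.001 -0.003 0; 0.06 0.001 -0.001 -0.003 0; 0.06 0.001 -0.001 -0.003 0; 0.06 0.001 -0.001 -0.003 120; 0.06 0.001 -0.001 -0.003 150; 0.06 0.001 -0.001 -0.003 150; 0.06 0.001 -0.001 -0.003 150; 0.06 0.001 -0.001 -0.003 150", squeeze=40)

```text
clock: 4.6
position: [0.551, -0.3707, 0.0084]
ee_rot: [0.2, 1.56, -0.201]
force: [1.1, -0.2, 0.0]
width: 0.683
```

Run:
```python
from plan import *
p=jig(0,-122); plan([*p,.09],-12.7); print(p)
```

```text
pos [ 0.551  -0.3707  0.0084] jaw -14.61 -> row [-0.0819  0.4838 -0.1091] -0.0334 dist 0.503 deg -1.9 j [ 0.18  0.78  0.53  1.7  -0.52  0.81  0.69]
[0.56737876 0.12508479]
```

Request:
move_arm(steps="0 0 0 0 200; -0.01 0 0 0 200; -0.05 0 0 0 200; -0.09 0 0 0 200; -0.13 0 0 0 200; -0.17 0 0 0 200; -0.2 0 0 0 200; -0.2 0 0 0 200")

```text
clock: 5.27
position: [0.5524, -0.373, 0.2153]
ee_rot: [0.197, 1.552, -0.204]
force: [-0.4, -0.8, -2.7]
width: 0.647
```

Run:
```python
from plan import *
p=jig(-3,-122); plan([*p,.2],-12.7); print(p)
d=grab('wrist','w4')
```

```text
pos [ 0.5524 -0.373   0.2153] jaw -14.65 -> row [ 0.0127  0.4856 -0.1146] -0.0341 dist 0.499 deg -2.0 j [ 0.1   0.56  0.67  1.52 -0.37  1.17  0.58]
[0.56445216 0.12574432]
```

View pics/w4.png

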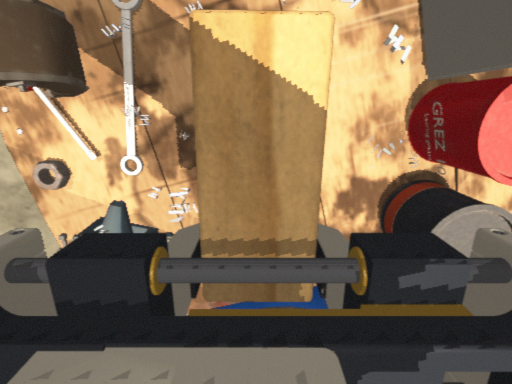

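```bash
cat > held.py <<'E'
from meas import *
from plan import *
import sys
def held(tag,zlo=None):
    d=load(tag); s=arm.observe(); p=s['position']; M=R.from_rotvec(s['ee_rot']).as_matrix()
    P=pts(d); H=(P-p)@M   # tool coords x down,y fwd,z jaw
    m=(H[...,0]<.0)&(H[...,0]>-.06)&(abs(H[...,2])<.045)&(H[...,1]>.02)&(H[...,1]<.14)
    m=cv2.morphologyEx(m.astype(np.uint8),cv2.MORPH_OPEN,np.ones((5,5),np.uint8))>0
    q=H[m]; A=np.c_[q[:,1],q[:,2],np.ones(len(q))]; c=np.linalg.lstsq(A,q[:,0],rcond=None)[0]
    r=cv2.minAreaRect((q[:,1:]*1000).astype(np.float32)); b=cv2.boxPoints(r)
    print('n',len(q),'tilt fwd deg',np.degrees(c[0]),'side',np.degrees(c[1]),'top at grip',c[2]*1e3,'rect',r,'\n',b, 'front max', np.percentile(q[:,1],99.5)*1e3)
E
python3 -c "
from held import *
np.set_printoptions(precision=2,suppress=True)
held('w4')"
```

```text
n 28538 tilt fwd deg 0.18036547238735498 side -0.16022018374036404 top at grip -35.15920737294855 rect ((67.49798583984375, 1.3379077911376953), (95.47233581542969, 60.383663177490234), 0.8008440732955933) 
 [[ 19.34  30.86]
 [ 20.19 -29.52]
 [115.65 -28.18]
 [114.81  32.19]] front max 114.03783188517107
```

Request:
move_arm(steps="0 0.486 -0.115 -0.034 200; 0 0.486 -0.115 -0.034 200; 0 0.486 -0.115 -0.034 200; 0 0.486 -0.115 -0.034 200; 0 0.486 -0.115 -0.034 200; 0 0.486 -0.115 -0.034 200; 0 0.486 -0.115 -0.034 200; 0 0.486 -0.115 -0.034 200; 0 0.486 -0.115 -0.034 200; 0 0.486 -0.115 -0.034 200")

```text
clock: 6.15
position: [0.5585, 0.0482, 0.2065]
ee_rot: [0.173, 1.566, -0.174]
force: [0.6, 0.8, -1.4]
width: 0.652
```

Run:
```python
from plan import *
p=jig(-4,-122); plan([*p,.1],-12.7); print(p)
```

```text
pos [0.5585 0.0482 0.2065] jaw -12.66 -> row [ 0.1064  0.0771 -0.0119] 0.0006 dist 0.132 deg 0.0 j [-0.65  0.39  0.65  1.8  -0.27  1.05 -0.13]
[0.56347662 0.12596417]
```

Request:
move_arm(steps="0 0.04 -0.012 0 200; 0 0.077 -0.012 0 200; 0.04 0.077 -0.012 0 200; 0.08 0.077 -0.012 0 200; 0.106 0.077 -0.012 0 200; 0.106 0.077 -0.012 0 200; 0.106 0.077 -0.012 0 200; 0.106 0.077 -0.012 0 200")

```text
clock: 6.82
position: [0.5659, 0.1235, 0.1026]
ee_rot: [0.174, 1.563, -0.174]
force: [0.8, -0.3, -1.3]
width: 0.651
```

Run:
```python
from held import *
np.set_printoptions(precision=2,suppress=True)
p=jig(-4,-122); plan([*p,.1],-12.7); print(p)
d=grab('wrist','w5'); held('w5'); grab('scene','s5'); grab('top','t5')
```

```text
pos [0.57 0.12 0.1 ] jaw -12.71 -> row [ 0.  0. -0.] -0.0002 dist 0.004 deg -0.0 j [-0.7   0.54  0.56  1.86 -0.37  0.85 -0.17]
[0.56 0.13]
n 28670 tilt fwd deg 0.18647861747664535 side 0.08291379656774271 top at grip -31.169270506609383 rect ((67.896240234375, -0.05755424499511719), (95.85014343261719, 60.57158279418945), 0.7044337391853333) 
 [[ 19.6   29.64]
 [ 20.35 -30.93]
 [116.19 -29.75]
 [115.45  30.82]] front max 114.58152108607347
```

View pics/w5.png

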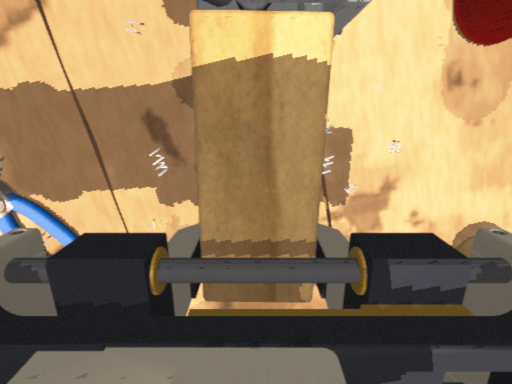

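Run:
```python
from h import *
a=load('t5')['img'][150:270,130:300]; b=load('s5')['img'][130:260,130:300]
cv2.imwrite('pics/c5.png',np.vstack([cv2.resize(a,(600,290),interpolation=cv2.INTER_CUBIC),cv2.resize(b,(400,306),interpolation=cv2.INTER_CUBIC) if 0 else cv2.resize(b,(600,300),interpolation=cv2.INTER_CUBIC)]))
```

```text
(no output)
```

View pics/c5.png

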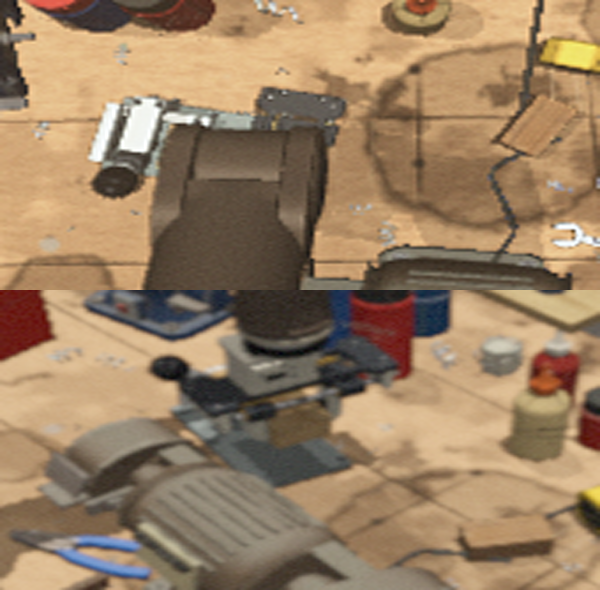

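Request:
move_arm(steps="0.03 0 -0.003 0 200; 0.06 0 -0.003 0 200; 0.075 0 -0.003 0 200; 0.077 0 -0.003 0 200; 0.077 0 -0.003 0 200; 0.077 0 -0.003 0 200")

```text
clock: 7.47
position: [0.5635, 0.1247, 0.0261]
ee_rot: [0.174, 1.562, -0.173]
force: [0.9, 0.2, -1.1]
width: 0.653
```

Run:
```python
from plan import *
s=arm.observe(); print(s['position'],tojig(s['position']),s['force']);d=grab('wrist','w6')
```

```text
[0.56354079 0.12469272 0.02613792] [  -3.65788547 -123.22623625] [ 0.9054891   0.18813003 -1.12701719]
```

View pics/w6.png

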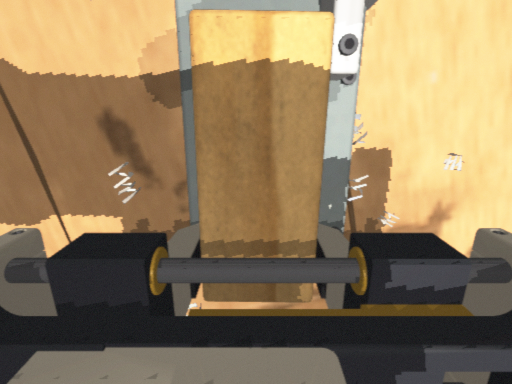

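Run:
```python
from plan import *
d=load('w6')
cv2.imwrite('pics/w6z.png',cv2.resize(d['img'][0:100,300:400],None,fx=6,fy=6,interpolation=cv2.INTER_NEAREST))
P=pts(d);T=tojig(P); z=P[...,2]*1e3
for v in (20,40,60,75): 
    print(v,[(u,round(float(T[v,u,0]),1),round(float(T[v,u,1])),round(float(z[v,u]),1)) for u in range(322,368,3)])
for v in (20,100,200):
    print(v,[(u,round(float(T[v,u,0]),1),round(float(z[v,u]),1)) for u in range(176,212,3)])
```

```text
20 [(322, 21.6, -12, 58.6), (325, 22.9, -12, 58.5), (328, 24.1, -12, 58.2), (331, 25.4, -12, 57.9), (334, 30.1, -8, 43.8), (337, 31.8, -8, 42.5), (340, 33.0, -8, 43.0), (343, 34.4, -8, 43.0), (346, 36.1, -7, 41.7), (349, 37.2, -8, 42.5), (352, 38.3, -8, 43.3), (355, 39.6, -8, 43.7), (358, 41.0, -8, 43.5), (361, 42.2, -8, 43.9), (364, 54.6, 1, 11.6), (367, 60.5, 4, -0.5)]
40 [(322, 22.3, -19, 57.9), (325, 23.4, -19, 58.3), (328, 24.7, -19, 57.9), (331, 26.2, -19, 56.8), (334, 31.2, -16, 42.1), (337, 32.2, -16, 43.5), (340, 33.0, -16, 45.5), (343, 34.0, -17, 46.8), (346, 35.4, -17, 46.8), (349, 36.4, -17, 47.8), (352, 37.5, -17, 48.6), (355, 39.0, -17, 48.0), (358, 42.4, -16, 41.9), (361, 54.1, -9, 11.4), (364, 60.0, -6, -0.6), (367, 61.5, -6, 0.2)]
60 [(322, 22.8, -27, 57.7), (325, 24.1, -27, 57.5), (328, 25.5, -26, 57.2), (331, 30.4, -24, 42.4), (334, 31.8, -24, 42.2), (337, 33.1, -24, 42.7), (340, 34.3, -24, 43.3), (343, 36.2, -24, 41.7), (346, 37.4, -24, 42.5), (349, 38.7, -24, 42.9), (352, 40.2, -24, 42.5), (355, 41.1, -24, 44.2), (358, 53.4, -19, 11.7), (361, 59.1, -17, 0.0), (36
[... 465 characters left out ...]
.6, 11.1), (182, -45.4, 13.2), (185, -44.2, 11.6), (188, -42.5, 11.5), (191, -31.3, 56.8), (194, -29.8, 58.4), (197, -28.8, 57.5), (200, -27.5, 57.6), (203, -26.2, 58.2), (206, -24.9, 58.6), (209, -24.1, 56.5)]
100 [(176, -56.3, -1.6), (179, -54.1, -0.7), (182, -49.1, 11.6), (185, -47.2, 12.1), (188, -45.4, 11.9), (191, -43.5, 12.5), (194, -32.1, 57.1), (197, -30.7, 57.2), (200, -29.4, 57.1), (203, -28.0, 57.5), (206, -26.8, 57.4), (209, -25.5, 56.9)]
200 [(176, -61.8, -1.2), (179, -59.5, -0.6), (182, -57.9, -2.4), (185, -55.6, -1.9), (188, -49.9, 11.8), (191, -47.7, 12.5), (194, -46.0, 11.8), (197, -44.0, 11.8), (200, -32.0, 57.5), (203, -30.4, 58.3), (206, -29.0, 58.1), (209, -27.7, 57.7)]
```

View pics/w6z.png

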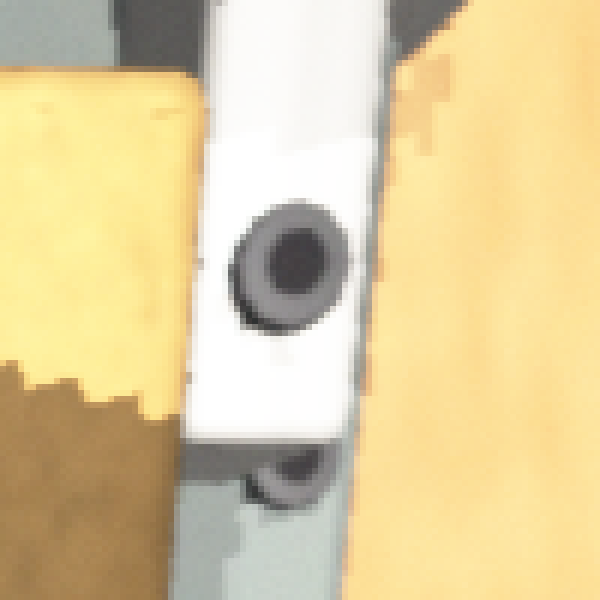

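Request:
move_arm(steps="0.003 0 0 0 200; 0.005 0 0 0 200; 0.006 0 0 0 200; 0.006 0 0 0 200")

```text
clock: 7.85
position: [0.5631, 0.1249, 0.0202]
ee_rot: [0.175, 1.562, -0.172]
force: [-4.1, -0.0, 15.3]
width: 0.649
```

Request:
move_arm(steps="-0.0007 0.01 0 0 200; -0.0007 0.025 0 0 200; -0.0007 0.04 0 0 200; -0.0007 0.05 0 0 200; -0.0007 0.057 0 0 200; -0.0007 0.057 0 0 200; -0.0007 0.057 0 0 200")

```text
clock: 8.43
position: [0.5763, 0.1825, 0.0203]
ee_rot: [0.174, 1.561, -0.171]
force: [1.1, 0.6, 7.4]
width: 0.654
```

Run:
```python
from plan import *
s=arm.observe(); print(s['position'],tojig(s['position']),s['force'],s['ft_torque']);d=grab('wrist','w7')
```

```text
[0.57627044 0.18250806 0.02026161] [ -3.95015442 -64.02680743] [1.07091467 0.62685383 7.44788783] [-0.00926741  0.23471338  0.03964259]
```

View pics/w7.png

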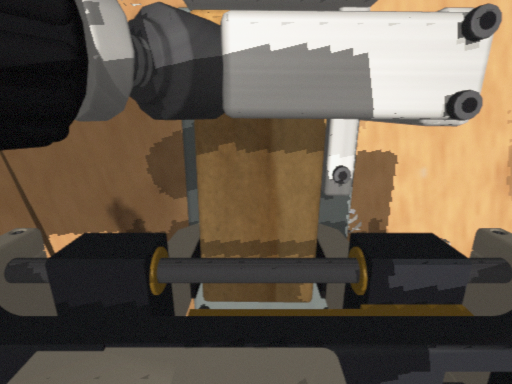

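Request:
move_arm(steps="0 0.002 0 0 200; 0 0.004 0 0 200; 0 0.004 0 0 200")

```text
clock: 8.73
position: [0.5767, 0.1841, 0.0202]
ee_rot: [0.173, 1.562, -0.174]
force: [-1.4, -4.9, 10.3]
width: 0.657
```

Request:
move_arm(steps="0 0.001 0.001 0 200; 0 0.001 0.002 0 200; 0 0.001 0.002 0 200")

```text
clock: 8.98
position: [0.5779, 0.1849, 0.0202]
ee_rot: [0.173, 1.564, -0.174]
force: [-6.1, -4.2, 14.2]
width: 0.65
```

Request:
move_arm(steps="0 0 0.001 0 200; 0 0 0.002 0 200; 0 0 0.002 0 200")

```text
clock: 9.23
position: [0.5779, 0.1849, 0.0203]
ee_rot: [0.173, 1.568, -0.173]
force: [-13.2, -3.7, 23.2]
width: 0.655
```

Run:
```python
from plan import *
s=arm.observe(); print(s['position'],tojig(s['position']),s['force'],EX@s['force'][:2],EY@s['force'][:2],s['ft_torque'])
d=grab('wrist','w8'); P=pts(d);T=tojig(P);z=P[...,2]*1e3
for v in (130,160,190,220): 
    print(v,[(u,round(float(T[v,u,0]),1),round(float(T[v,u,1])),round(float(z[v,u]),1)) for u in list(range(188,208,3))+list(range(312,340,3))])
```

```text
[0.57792202 0.18486783 0.0202829 ] [ -2.85776155 -61.36167997] [-13.17515798  -3.6647479   23.20105128] -12.04714081024499 -6.471596647176787 [-1.04636334  2.52643535 -0.01024242]
130 [(188, -44.5, 4, 12.2), (191, -42.7, 4, 12.3), (194, -32.1, 6, 50.6), (197, -30.5, 7, 51.8), (200, -29.1, 7, 52.3), (203, -27.6, 7, 52.8), (206, -26.4, 7, 52.4), (312, 21.2, 7, 51.6), (315, 22.5, 7, 51.5), (318, 23.8, 7, 51.9), (321, 25.2, 7, 51.5), (324, 26.7, 7, 50.7), (327, 30.6, 6, 40.6), (330, 31.4, 6, 43.1), (333, 33.0, 6, 42.4), (336, 34.2, 6, 43.4), (339, 35.5, 6, 43.7)]
160 [(188, -46.1, -14, 11.0), (191, -44.1, -14, 11.7), (194, -42.1, -14, 12.1), (197, -31.3, -7, 51.9), (200, -30.0, -7, 51.6), (203, -28.5, -7, 52.3), (206, -27.2, -7, 51.7), (312, 21.8, -7, 52.4), (315, 23.3, -7, 51.6), (318, 24.6, -7, 52.2), (321, 26.3, -7, 50.7), (324, 30.0, -9, 41.1), (327, 30.8, -8, 43.9), (330, 32.6, -9, 42.7), (333, 34.0, -8, 42.9), (336, 35.4, -8, 43.3), (339, 37.1, -9, 42.5)]
190 [(188, -47.2, -33, 12.0), (191, -45.3, -33, 11.8), (194, -43.5, -33, 11.6), (197, -32.3, -22, 51.4), (200, -30.9, -22, 51.5), (203, -29.3, -21, 52.0), (206, -27.7, -21, 52.9), (312, 22.8, -21, 51.6), (315, 24.1, -21, 52.1), (318, 25.5, -21, 52.4), (321, 29.6, -25, 40.9), (324, 30.9, -24, 42.0), (327, 32.3, -24, 42.6), (330, 33.7, -24, 42.9), (333, 35.1, -24, 43.4), (336, 36.5, -24, 43.8), (339, 38.3, -24, 43.0)]
220 [(188, -48.9, -54, 11.0), (191, -46.5, -53, 12.6), (194, -44.8, -54, 11.7), (197, -42.8, -53, 11.9), (200, -31.6, -37, 52.0), (203, -30.2, -37, 51.9), (206, -28.6, -37, 52.3), (312, 23.6, -37, 51.7), (315, 25.1, -37, 51.7), (318, 35.9, -53, 11.8), (321, 37.7, -53, 12.4), (324, 39.6, -53, 12.5), (327, 41.4, -53, 13.1), (330, 43.6, -53, 11.8), (333, 45.4, -53, 12.7), (336, 47.3, -53, 12.8), (339, 49.1, -53, 12.9)]
```

View pics/w8.png

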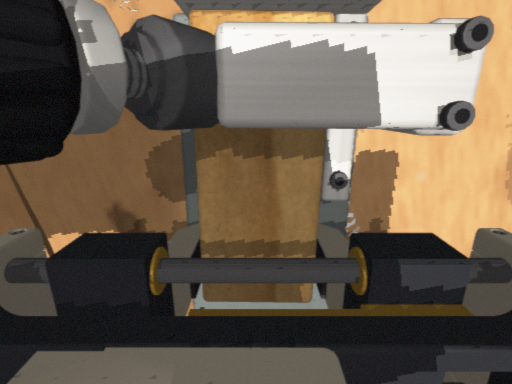

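Request:
move_arm(steps="-0.0012 0 0 0 200; -0.0012 0 0.001 0 200; -0.0012 0 0.002 0 200; -0.0012 0 0.002 0 200")

```text
clock: 9.62
position: [0.5804, 0.1849, 0.0203]
ee_rot: [0.172, 1.567, -0.172]
force: [-8.4, -1.2, 9.0]
width: 0.65
```

Run:
```python
from plan import *
s=arm.observe(); print(s['position'],tojig(s['position']),s['force'],EX@s['force'][:2],EY@s['force'][:2],s['ft_torque'])
```

```text
[0.5803584  0.18494549 0.02032716] [ -0.49806201 -60.75029113] [-8.38454302 -1.21491351  9.03238935] -7.912317227360737 -3.028500056668159 [-0.34357403  1.50145621  0.51954937]
```

Request:
move_arm(steps="-0.0005 0.001 0.001 0 200; -0.0005 0.002 0.002 0 200; -0.0005 0.003 0.002 0 200; -0.0005 0.003 0.002 0 200")

```text
clock: 9.95
position: [0.5806, 0.185, 0.0204]
ee_rot: [0.171, 1.571, -0.176]
force: [-16.4, -8.5, 13.9]
width: 0.652
```

```bash
cat > st.py <<'E'
from plan import *
np.set_printoptions(precision=4,suppress=True)
s=arm.observe(); print(s['clock'],s['position'],tojig(s['position']),'F',s['force'],'jig',EX@s['force'][:2],EY@s['force'][:2],s['ft_torque'],'j7',s['joints'][6])
E
python3 st.py
python3 - <<'E'
from plan import *
d=grab('wrist','w9'); P=pts(d);T=tojig(P);z=P[...,2]*1e3
for v in (140,160,190): 
    print(v,[(u,round(float(T[v,u,0]),1),round(float(T[v,u,1])),round(float(z[v,u]),1)) for u in list(range(310,340,2))])
for v in range(0,24,2): print(v,[(u,round(float(T[v,u,0]),1),round(float(T[v,u,1]),1),round(float(z[v,u]),1)) for u in (230,270,320)])
E
```

```text
9.95 [0.5806 0.185  0.0204] [ -0.298  -60.6972] F [-16.4034  -8.5381  13.9301] jig -14.125016760341396 -11.935444422388732 [-1.5434  3.0429  0.7736] j7 -0.19776448519866913
140 [(310, 22.9, 3, 52.4), (312, 23.9, 3, 52.2), (314, 25.0, 3, 51.1), (316, 25.7, 3, 52.3), (318, 26.7, 3, 51.7), (320, 27.5, 3, 52.1), (322, 28.6, 3, 51.4), (324, 31.4, 2, 42.9), (326, 32.3, 2, 43.3), (328, 33.4, 2, 42.6), (330, 34.2, 2, 43.3), (332, 35.2, 2, 43.3), (334, 35.8, 2, 44.7), (336, 37.3, 2, 42.7), (338, 37.8, 2, 44.4)]
160 [(310, 23.7, -6, 50.9), (312, 24.5, -6, 51.9), (314, 25.4, -6, 51.9), (316, 26.1, -6, 53.0), (318, 27.6, -6, 50.3), (320, 28.0, -6, 52.5), (322, 31.2, -8, 42.5), (324, 32.1, -8, 43.2), (326, 32.9, -8, 43.9), (328, 34.4, -8, 41.8), (330, 35.1, -8, 42.7), (332, 36.0, -8, 43.1), (334, 37.0, -8, 43.0), (336, 38.2, -8, 42.3), (338, 39.0, -8, 42.9)]
190 [(310, 24.2, -20, 52.9), (312, 25.3, -21, 51.8), (314, 26.3, -21, 52.0), (316, 27.1, -20, 52.3), (318, 28.5, -21, 50.6), (320, 31.2, -23, 42.9), (322, 32.0, -23, 43.7), (324, 33.4, -23, 42.2), (326, 34.3, -23, 42.9), (328, 35.0, -23, 43.8
[... 366 characters left out ...]
-11.6, 55.3, 53.0), (270, 4.1, 55.0, 53.9), (320, 23.7, 55.2, 53.5)]
8 [(230, -11.7, 54.9, 52.3), (270, 4.2, 54.9, 52.2), (320, 24.1, 54.9, 52.1)]
10 [(230, -11.9, 54.8, 50.2), (270, 0.2, 16.6, 178.1), (320, 24.5, 54.8, 50.2)]
12 [(230, -11.7, 53.3, 52.8), (270, 4.2, 53.7, 51.4), (320, 24.3, 53.7, 51.5)]
14 [(230, -11.6, 52.3, 53.9), (270, 4.2, 52.8, 52.3), (320, 24.4, 53.2, 51.0)]
16 [(230, -11.8, 52.0, 52.5), (270, 4.2, 51.8, 53.1), (320, 24.2, 52.1, 52.3)]
18 [(230, -11.8, 51.4, 52.3), (270, 4.2, 51.0, 53.7), (320, 24.2, 51.3, 52.6)]
20 [(230, -11.8, 50.7, 52.1), (270, 4.3, 50.8, 51.7), (320, 24.3, 50.7, 52.3)]
22 [(230, -11.9, 50.0, 51.9), (270, 4.3, 50.0, 52.0), (320, 24.5, 50.2, 51.5)]
```

View pics/w9.png

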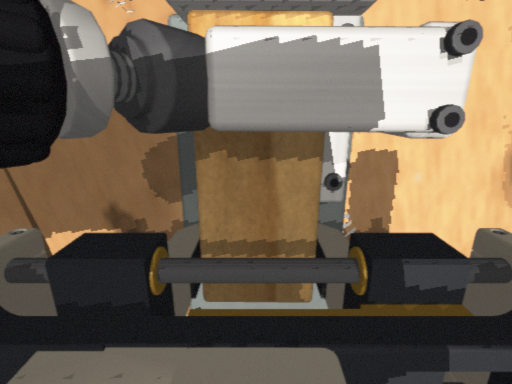

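Request:
move_arm(steps="0 0 0 0 120; 0 0 0 0 60; 0 0 0 0 0; 0 0 0 0 0; 0 0 0 0 0; -0.04 0 0 0 0; -0.08 0 0 0 0; -0.1 -0.02 0 0 0; -0.1 -0.02 0 0 0; -0.1 -0.02 0 0 0")

```text
clock: 10.83
position: [0.5812, 0.1663, 0.1224]
ee_rot: [0.176, 1.561, -0.173]
force: [-0.0, 0.2, -1.1]
width: 1.0
```

```bash
python3 st.py
python3 - <<'E'
from plan import *
d=grab('wrist','w10');grab('top','t10'); grab('scene','s10')
E
```

```text
10.8333 [0.5812 0.1663 0.1224] [  4.4016 -78.7836] F [-0.0247  0.2051 -1.0754] jig -0.06921288641341682 0.19469614758195244 [-0.0934  0.0971  0.0365] j7 -0.2409993777551547
```

View pics/w10.png

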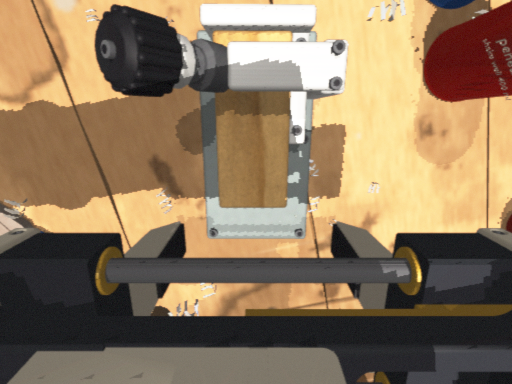

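Run:
```python
from meas import *
from plan import *
np.set_printoptions(precision=1,suppress=True)
d=load('w10');P=pts(d);T=tojig(P);z=P[...,2]*1e3
m=(z>47)&(z<57)&(abs(T[...,0])<40)&(T[...,1]>-110)&(T[...,1]<8)
m=cv2.morphologyEx(m.astype(np.uint8),cv2.MORPH_OPEN,np.ones((3,3),np.uint8))>0
r=cv2.minAreaRect(T[m].astype(np.float32)); print(r,cv2.boxPoints(r))
m=(z>36)&(z<46)&(T[...,0]>25)&(T[...,0]<50)&(T[...,1]>-40)&(T[...,1]<5); print('fence',np.percentile(T[m],[2,98],axis=0))
# base edges
m=(z>8)&(z<16)&(abs(T[...,0])<65)&(T[...,1]>-150)&(T[...,1]<70);print('base',np.percentile(T[m],[1,99],axis=0))
# knob
hsv=cv2.cvtColor(d['img'],cv2.COLOR_BGR2HSV)
m=(z>105)&(z<180)&(T[...,0]<-10)&(T[...,0]>-100)&(abs(T[...,1]-24)<35)
m=cv2.morphologyEx(m.astype(np.uint8),cv2.MORPH_OPEN,np.ones((3,3),np.uint8))>0
i=d['img'].copy(); i[m]=(0,0,255)
q=np.c_[T[m],z[m]]; a=np.array([-np.sin(np.radians(35)),0,np.cos(np.radians(35))]);u=np.array([np.cos(np.radians(35)),0,np.sin(np.radians(35))])
al=q@a; uu=q@u
print(len(q),'axial pctl',np.percentile(al,[1,5,20,40,60,80,95,99]))
top=al>np.percentile(al,97)-3
print('topface: u',np.percentile(uu[top],[1,50,99]),'y',np.percentile(q[top,1],[1,50,99]),'al',np.median(al[top]))
k=al>np.percentile(al,97)-30
print('body: u',np.percentile(uu[k],[1,99]),'y',np.percentile(q[k,1],[1,99]))
c=cv2.resize(np.hstack([d['img'][0:110,85:235],i[0:110,85:235]]),None,fx=2.6,fy=2.6,interpolation=cv2.INTER_CUBIC);cv2.imwrite('pics/k10.png',c)
```

```text
((-0.5301780700683594, -38.503639221191406), (92.49008178710938, 60.17768859863281), 89.90072631835938) [[-30.7 -84.7]
 [ 29.5 -84.8]
 [ 29.6   7.7]
 [-30.5   7.8]]
fence [[ 30.7 -29.2]
 [ 43.1   4.9]]
base [[ -49.8 -133.5]
 [  55.1   61.2]]
7048 axial pctl [113.8 117.7 131.7 141.4 148.5 151.6 152.6 154.4]
topface: u [16.3 31.8 43.7] y [ 9.9 24.1 38.4] al 151.86727625467995
body: u [17.2 47.6] y [ 5.6 41.4]
```

View pics/k10.png

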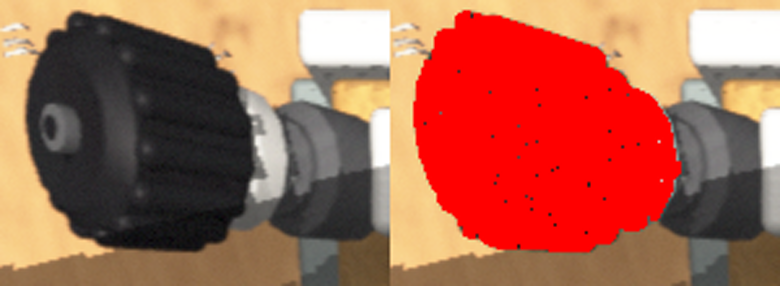

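Run:
```python
from plan import *
p=jig(-53,24); print(p); plan([*p,.21],117.3)
```

```text
[0.54777298 0.27916468]
pos [0.5793 0.1676 0.1197] jaw -12.61 -> row [-0.0902  0.1019 -0.0553] -2.2674 dist 0.147 deg -129.9 j [-0.76  0.55  0.58  1.78 -0.37  0.92 -0.24]
```

Request:
move_arm(steps="-0.04 0 0 -0.12 0; -0.08 0 0 -0.24 0; -0.09 0.03 -0.02 -0.36 0; -0.09 0.06 -0.035 -0.48 0; -0.09 0.09 -0.05 -0.6 0; -0.09 0.102 -0.055 -0.72 0; -0.09 0.102 -0.055 -0.84 0; -0.09 0.102 -0.055 -0.96 0; -0.09 0.102 -0.055 -1.08 0; -0.09 0.102 -0.055 -1.2 0")

```text
clock: 11.82
position: [0.5479, 0.2792, 0.2093]
ee_rot: [-0.769, 1.433, 0.769]
force: [0.7, -0.1, -0.1]
width: 0.998
```

Run:
```python
from plan import *
p=jig(-53,24); print(p); plan([*p,.21],117.3)
```

```text
[0.54777298 0.27916468]
pos [0.5479 0.2792 0.2093] jaw 56.51 -> row [-0.0007  0.0001 -0.0001] -1.061 dist 0.001 deg -60.8 j [-0.77  0.44  0.31  1.64 -0.15  1.09  0.56]
```

Request:
move_arm(steps="0 0 0 -0.12 0; 0 0 0 -0.24 0; 0 0 0 -0.36 0; 0 0 0 -0.48 0; 0 0 0 -0.6 0; 0 0 0 -0.72 0; 0 0 0 -0.84 0; 0 0 0 -0.96 0; 0 0 0 -1.06 0; 0 0 0 -1.06 0")

```text
clock: 12.65
position: [0.548, 0.2788, 0.2094]
ee_rot: [-1.548, 0.948, 1.551]
force: [-0.1, 0.3, -0.1]
width: 1.001
```

```bash
cat > knob.py <<'E'
from plan import *
th=np.radians(35); A=np.array([-np.sin(th),0,np.cos(th)]);U=np.array([np.cos(th),0,np.sin(th)])
def knob(tag,grabit=True):
    d=grab('wrist',tag) if grabit else load(tag)
    P=pts(d);T=tojig(P);z=P[...,2]*1e3
    q=np.concatenate([T,z[...,None]],-1); al=q@A; uu=q@U
    m=(abs(uu-29)<30)&(abs(q[...,1]-24)<30)&(al>135)&(al<160)&(z>100)
    top=(abs(uu-29.5)<12)&(abs(q[...,1]-24)<12)&(al>141)&(al<158)&(np.hypot(uu-29.5,q[...,1]-24)>6)
    k=m&(al<np.median(al[top])-3)
    print(tag,'n',top.sum(),'al med',np.round(np.median(al[top]),2),'mean',np.round(al[top].mean(),2),'sd',np.round(al[top].std(),2),'| silhouette u',np.round(np.percentile(uu[m],[.5,99.5]),1),'y',np.round(np.percentile(q[...,1][m],[.5,99.5]),1))
    return d
E
python3 - <<'E'
from knob import *
p=jig(-53,24); plan([*p,.117],117.3)
knob('k11')
E
```

```text
pos [0.548  0.2788 0.2094] jaw 117.13 -> row [ 0.0924 -0.0002  0.0004] -0.0029 dist 0.092 deg -0.2 j [-0.6   0.43  0.06  1.62 -0.03  1.09  1.52]
k11 n 569 al med 151.68 mean 151.63 sd 0.87 | silhouette u [11.2 47.5] y [ 5.2 41.7]
```

View pics/k11.png

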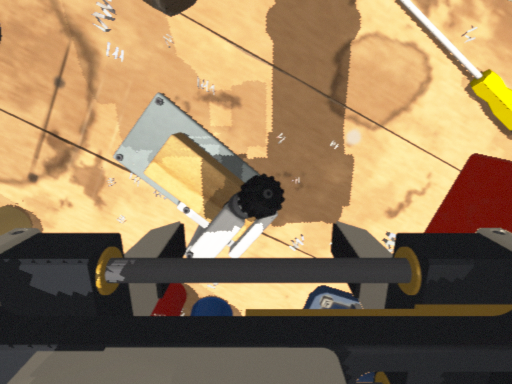

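Request:
move_arm(steps="0.04 0 0 0 0; 0.075 0 0 0 0; 0.094 0 0 0 0; 0.094 0 0 0 0; 0.094 0 0 0 100; 0.094 0 0 0 140; 0.094 0 0 0 200; 0.094 0 0 0 200; 0.094 0 0 0 200", squeeze=40)

```text
clock: 13.45
position: [0.5493, 0.2787, 0.1182]
ee_rot: [-1.545, 0.948, 1.543]
force: [-0.4, 0.7, 0.5]
width: 0.686
```

```bash
python3 st.py
python3 - <<'E'
from knob import *
grab('wrist','k12');grab('scene','s12')
E
```

```text
13.45 [0.5493 0.2787 0.1182] [-51.4067  23.9054] F [-0.3782  0.7451  0.4906] jig -0.5327174211332515 0.6437100461493411 [ 0.0419  0.0962 -0.0324] j7 1.5144116357598776
```

View pics/k12.png

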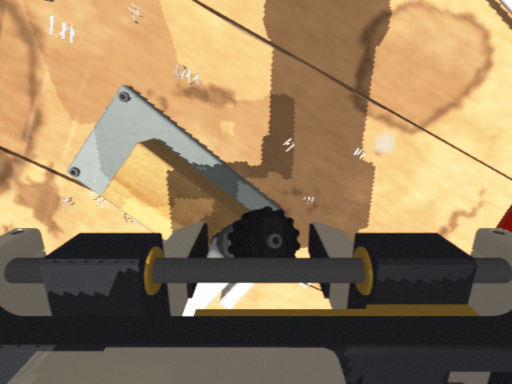

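Still closing (63 mm); keep closing, lower 2 mm.

Request:
move_arm(steps="0.002 0 0 0 230; 0.002 0 0 0 230; 0.002 0 0 0 230; 0.002 0 0 0 230")

```text
clock: 13.88
position: [0.548, 0.2806, 0.1155]
ee_rot: [-1.544, 0.947, 1.547]
force: [-3.2, 3.6, 4.7]
width: 0.465
```

```bash
python3 st.py
```

```text
13.8833 [0.548  0.2806 0.1155] [-53.0869  25.4146] F [-3.201   3.607   4.6785] jig -3.915677491018736 2.8150238310839866 [ 1.0739  0.7397 -0.1813] j7 1.5146224134750974
```

Request:
move_arm(steps="0 0 0 0.12 230; 0 0 0 0.24 230; 0 0 0 0.36 230; 0 0 0 0.48 230; 0 0 0 0.6 230")

```text
clock: 14.3
position: [0.5487, 0.28, 0.1154]
ee_rot: [-1.107, 1.268, 1.109]
force: [-1.7, 1.3, 1.8]
width: 0.421
```

```bash
python3 st.py
python3 - <<'E'
from knob import *
grab('wrist','k13')
E
```

```text
14.3 [0.5487 0.28   0.1154] [-52.2594  25.0043] F [-1.6881  1.2842  1.7794] jig -1.9290905742139053 0.881663144672146 [0.0692 0.0789 0.1063] j7 1.0034083882215834
```

View pics/k13.png

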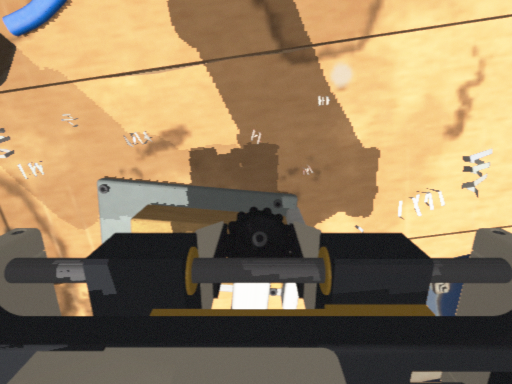

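Request:
move_arm(steps="0 0 0 0.12 230; 0 0 0 0.24 230; 0 0 0 0.36 230; 0 0 0 0.48 230; 0 0 0 0.6 230; 0 0 0 0.72 230; 0 0 0 0.84 230; 0 0 0 0.84 230")

```text
clock: 15.02
position: [0.5494, 0.2792, 0.1154]
ee_rot: [-0.468, 1.517, 0.468]
force: [-0.1, 0.7, 3.1]
width: 0.467
```

```bash
python3 st.py
```

```text
15.0167 [0.5494 0.2792 0.1154] [-51.3826  24.4496] F [-0.0935  0.7426  3.0676] jig -0.2544370462514548 0.7039169126757377 [ 0.8726 -0.9803  0.4726] j7 0.3051574394277521
```

Request:
move_arm(steps="0 0 0 0 90; 0 0 0 0 90; 0 0 0 -0.12 90; 0 0 0 -0.24 90; 0 0 0 -0.36 90; 0 0 0 -0.48 90; 0 0 0 -0.6 90; 0 0 0 -0.72 90; 0 0 0 -0.84 90; 0 0 0 -0.96 90")

```text
clock: 15.85
position: [0.5484, 0.2776, 0.1147]
ee_rot: [-1.207, 1.212, 1.207]
force: [-0.4, -0.6, 0.3]
width: 0.652
```

Request:
move_arm(steps="0 0 0 -0.12 90; 0 0 0 -0.24 90; 0 0 0 -0.36 90; 0 0 0 -0.48 90; 0 0 0 -0.56 90; 0 0 0 -0.56 90")

```text
clock: 16.35
position: [0.5486, 0.2774, 0.1147]
ee_rot: [-1.604, 0.895, 1.605]
force: [0.1, 0.5, 0.1]
width: 0.65
```

```bash
python3 st.py; python3 -c "
from knob import *
knob('k14')"
```

```text
16.35 [0.5486 0.2774 0.1147] [-51.8308  22.5055] F [0.0631 0.4892 0.1271] jig -0.046018741592297394 0.491113844293261 [0.0395 0.0697 0.0439] j7 1.5874812749963743
k14 n 1022 al med 150.47 mean 150.38 sd 0.89 | silhouette u [-0.5 56. ] y [-5.6 47.3]
```

View pics/k14.png

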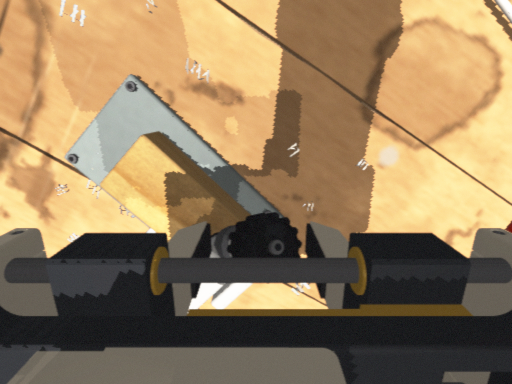

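Request:
move_arm(steps="0.001 0 0.0015 0 230; 0.001 0 0.0015 0 230; 0.001 0 0.0015 0 230; 0.001 0 0.0015 0 230; 0.001 0 0.0015 0.12 230; 0.001 0 0.0015 0.24 230; 0.001 0 0.0015 0.36 230; 0.001 0 0.0015 0.48 230; 0.001 0 0.0015 0.6 230; 0.001 0 0.0015 0.72 230")

```text
clock: 17.23
position: [0.5477, 0.2802, 0.1139]
ee_rot: [-1.078, 1.287, 1.078]
force: [1.5, 3.0, -5.7]
width: 0.42
```

```bash
python3 st.py
```

```text
17.2333 [0.5477 0.2802 0.1139] [-53.2559  24.9779] F [ 1.4629  3.0223 -5.7004] jig 0.7627103042190242 3.26997719660018 [ 1.0156 -0.7082  0.4366] j7 0.9663799709034921
```

Request:
move_arm(steps="0 0 0 0.12 230; 0 0 0 0.24 230; 0 0 0 0.36 230; 0 0 0 0.48 230; 0 0 0 0.6 230; 0 0 0 0.72 230; 0 0 0 0.82 230; 0 0 0 0.82 230")

```text
clock: 17.9
position: [0.5484, 0.2816, 0.1147]
ee_rot: [-0.451, 1.521, 0.452]
force: [-2.9, 2.8, 6.5]
width: 0.465
```

```bash
python3 st.py
```

```text
17.9 [0.5484 0.2816 0.1147] [-52.9603  26.5408] F [-2.9112  2.8261  6.5069] jig -3.4612315366371917 2.1169189590131285 [ 1.2178 -0.3943  0.5288] j7 0.2841181701001297
```

Request:
move_arm(steps="0 0 0 0 90; 0 0 0 0 90; 0 0 0 -0.12 90; 0 0 0 -0.24 90; 0 0 0 -0.36 90; 0 0 0 -0.48 90; 0 0 0 -0.6 90; 0 0 0 -0.72 90; 0 0 0 -0.84 90; 0 0 0 -0.96 90")

```text
clock: 18.73
position: [0.548, 0.2784, 0.1136]
ee_rot: [-1.192, 1.222, 1.191]
force: [0.3, -0.2, 0.1]
width: 0.647
```

Request:
move_arm(steps="0 0 0 -0.12 90; 0 0 0 -0.24 90; 0 0 0 -0.36 90; 0 0 0 -0.48 90; 0 0 0 -0.56 90; 0 0 0 -0.58 90; 0 0 0 -0.58 90")

```text
clock: 19.32
position: [0.5481, 0.2786, 0.1137]
ee_rot: [-1.6, 0.899, 1.6]
force: [-0.6, 1.0, 1.0]
width: 0.645
```

```bash
python3 st.py; python3 -c "
from knob import *
knob('k15')"
```

```text
19.3167 [0.5481 0.2786 0.1137] [-52.5922  23.5531] F [-0.6494  1.0225  1.0119] jig -0.8583323659633021 0.8547238903506105 [-0.0047  0.0344 -0.0558] j7 1.578260554917649
k15 n 1029 al med 149.13 mean 148.98 sd 1.05 | silhouette u [-0.6 55.9] y [-5.6 48.2]
```

Request:
move_arm(steps="0.001 0 0.001 0 230; 0.001 0 0.001 0 230; 0.001 0 0.001 0 230; 0.001 0 0.001 0 230; 0.001 0 0.001 0.12 230; 0.001 0 0.001 0.24 230; 0.001 0 0.001 0.36 230; 0.001 0 0.001 0.48 230; 0.001 0 0.001 0.6 230; 0.001 0 0.001 0.72 230")

```text
clock: 20.2
position: [0.5475, 0.2805, 0.1129]
ee_rot: [-1.078, 1.288, 1.077]
force: [2.1, 0.6, -5.0]
width: 0.424
```

```bash
python3 st.py
```

```text
20.2 [0.5475 0.2805 0.1129] [-53.5584  25.2423] F [ 2.1093  0.5866 -4.9601] jig 1.9287314170870433 1.0359393353121629 [ 0.1993 -0.8164  0.3064] j7 0.9640275031104478
```

Request:
move_arm(steps="0 0 0 0.12 230; 0 0 0 0.24 230; 0 0 0 0.36 230; 0 0 0 0.48 230; 0 0 0 0.6 230; 0 0 0 0.72 230; 0 0 0 0.82 230; 0 0 0 0.82 230")

```text
clock: 20.87
position: [0.5483, 0.2824, 0.1138]
ee_rot: [-0.451, 1.52, 0.452]
force: [0.0, 2.3, 4.4]
width: 0.465
```

```bash
python3 st.py
```

```text
20.8667 [0.5483 0.2824 0.1138] [-53.1812  27.3015] F [0.0467 2.2889 4.4459] jig -0.4576181754155297 2.2431426566595265 [ 1.1368 -0.9761  0.5415] j7 0.2823314562928834
```

Request:
move_arm(steps="0 0 0 0 90; 0 0 0 0 90; 0 0 0 -0.12 90; 0 0 0 -0.24 90; 0 0 0 -0.36 90; 0 0 0 -0.48 90; 0 0 0 -0.6 90; 0 0 0 -0.72 90; 0 0 0 -0.84 90; 0 0 0 -0.96 90")

```text
clock: 21.7
position: [0.547, 0.2795, 0.1125]
ee_rot: [-1.191, 1.222, 1.192]
force: [-0.2, 0.2, 0.2]
width: 0.644
```

Request:
move_arm(steps="0 0 0 -0.12 90; 0 0 0 -0.24 90; 0 0 0 -0.36 90; 0 0 0 -0.48 90; 0 0 0 -0.56 90; 0 0 0 -0.58 90; 0 0 0 -0.58 90")

```text
clock: 22.28
position: [0.5472, 0.2796, 0.1126]
ee_rot: [-1.6, 0.899, 1.601]
force: [-0.2, 0.4, 0.2]
width: 0.645
```

```bash
python3 st.py; python3 -c "
from knob import *
knob('k16')"
```

```text
22.2833 [0.5472 0.2796 0.1126] [-53.6604  24.3219] F [-0.1786  0.4099  0.2079] jig -0.2642928604354692 0.36058712101403506 [ 0.0796 -0.0047  0.0276] j7 1.5754289819644824
k16 n 993 al med 147.68 mean 147.6 sd 0.89 | silhouette u [-0.5 55. ] y [-5.5 49.1]
```

Request:
move_arm(steps="0.001 -0.001 -0.001 0 230; 0.001 -0.001 -0.001 0 230; 0.001 -0.001 -0.001 0 230; 0.001 -0.001 -0.001 0 230; 0.001 -0.001 -0.001 0.12 230; 0.001 -0.001 -0.001 0.24 230; 0.001 -0.001 -0.001 0.36 230; 0.001 -0.001 -0.001 0.48 230; 0.001 -0.001 -0.001 0.6 230; 0.001 -0.001 -0.001 0.72 230")

```text
clock: 23.17
position: [0.549, 0.2801, 0.1119]
ee_rot: [-1.078, 1.287, 1.077]
force: [3.5, -1.3, -5.0]
width: 0.415
```

```bash
python3 st.py
```

```text
23.1667 [0.549  0.2801 0.1119] [-52.0151  25.2182] F [ 3.5208 -1.2626 -5.0498] jig 3.7122141935154853 -0.4576587136223772 [-0.1177 -1.0497  0.3583] j7 0.9652206309373578
```

Request:
move_arm(steps="0 0 0 0.12 230; 0 0 0 0.24 230; 0 0 0 0.36 230; 0 0 0 0.48 230")

```text
clock: 23.5
position: [0.5493, 0.2822, 0.1127]
ee_rot: [-0.714, 1.447, 0.715]
force: [2.6, 0.1, -2.8]
width: 0.444
```

```bash
python3 st.py
```

```text
23.5 [0.5493 0.2822 0.1127] [-52.2115  27.3372] F [ 2.6261  0.0708 -2.7773] jig 2.5462827034850095 0.6464391378286092 [ 1.0943 -1.3648  1.2006] j7 0.5653603255326527
```

Request:
move_arm(steps="0 0 0 0.12 230; 0 0 0 0.24 230; 0 0 0 0.34 230; 0 0 0 0.34 230")

```text
clock: 23.83
position: [0.5494, 0.2809, 0.1126]
ee_rot: [-0.451, 1.521, 0.451]
force: [-1.5, -0.4, 4.8]
width: 0.462
```

```bash
python3 st.py
```

```text
23.8333 [0.5494 0.2809 0.1126] [-51.7584  26.0744] F [-1.5443 -0.414   4.7823] jig -1.4155236712646158 -0.7433464215196499 [ 0.474  -0.6945  0.5887] j7 0.2839856055133102
```

Request:
move_arm(steps="0 0 0 0 90; 0 0 0 0 90; 0 0 0 -0.12 90; 0 0 0 -0.24 90; 0 0 0 -0.36 90; 0 0 0 -0.48 90; 0 0 0 -0.6 90; 0 0 0 -0.72 90; 0 0 0 -0.84 90; 0 0 0 -0.96 90")

```text
clock: 24.67
position: [0.5485, 0.2799, 0.1117]
ee_rot: [-1.191, 1.221, 1.192]
force: [-0.1, 0.1, -0.5]
width: 0.644
```

Request:
move_arm(steps="0 0 0 -0.12 90; 0 0 0 -0.24 90; 0 0 0 -0.36 90; 0 0 0 -0.48 90; 0 0 0 -0.56 90; 0 0 0 -0.58 90; 0 0 0 -0.58 90")

```text
clock: 25.25
position: [0.5487, 0.2798, 0.1118]
ee_rot: [-1.6, 0.898, 1.601]
force: [1.7, -0.6, -0.3]
width: 0.65
```

```bash
python3 st.py; python3 -c "
from knob import *
knob('k17')"
```

```text
25.25 [0.5487 0.2798 0.1118] [-52.2348  24.7893] F [ 1.6547 -0.6454 -0.2841] jig 1.7561278080584166 -0.2658184973741638 [ 0.0833  0.0218 -0.0114] j7 1.5760587711030964
k17 n 1033 al med 147.41 mean 147.28 sd 0.92 | silhouette u [-0.7 55.8] y [-5.3 49.8]
```

Request:
move_arm(steps="0 0 0 0 230; 0 0 0 0 230; 0 0 0 0 230; 0 0 0 0 230; 0 0 0 0.12 230; 0 0 0 0.24 230; 0 0 0 0.36 230; 0 0 0 0.48 230", squeeze=50)

```text
clock: 25.97
position: [0.5487, 0.2808, 0.1121]
ee_rot: [-1.255, 1.178, 1.256]
force: [-3.4, 0.6, 6.7]
width: 0.444
```

```bash
cat >> st.py <<'E'
a=np.array([*(-.5736*EX),.819]); print('tau.a',s['ft_torque']@a)
E
python3 st.py
```

```text
25.9667 [0.5487 0.2808 0.1121] [-52.4604  25.7782] F [-3.3659  0.6076  6.7352] jig -3.4171054062114874 -0.14723080607347439 [0.2403 0.5498 0.4606] j7 1.165735324356631
tau.a 0.312122337119743
```

Request:
move_arm(steps="0 0 0 0.1 230")

```text
clock: 26.05
position: [0.5494, 0.2802, 0.1119]
ee_rot: [-1.182, 1.226, 1.18]
force: [-4.3, 1.1, 6.8]
width: 0.428
```

```bash
python3 st.py
```

```text
26.05 [0.5494 0.2802 0.1119] [-51.6753  25.3874] F [-4.3207  1.1374  6.8206] jig -4.465010241957229 0.15970987296026018 [0.2774 0.981  0.3502] j7 1.0813706547785769
tau.a 0.2552990143064953
```

Request:
move_arm(steps="0 0 0 0.1 230")

```text
clock: 26.13
position: [0.5493, 0.2802, 0.1119]
ee_rot: [-1.109, 1.27, 1.107]
force: [4.6, 1.9, -5.6]
width: 0.421
```

```bash
python3 st.py
```

```text
26.1333 [0.5493 0.2802 0.1119] [-51.6917  25.3298] F [ 4.562   1.9042 -5.5675] jig 4.031720796521062 2.860584749048655 [ 0.9285 -1.2159  0.502 ] j7 0.998364938878995
tau.a -0.26174805591782757
```

Request:
move_arm(steps="0 0 0 0.1 230")

```text
clock: 26.22
position: [0.5496, 0.2801, 0.1119]
ee_rot: [-1.034, 1.31, 1.032]
force: [6.3, 3.6, -6.2]
width: 0.417
```

```bash
python3 st.py
```

```text
26.2167 [0.5496 0.2801 0.1119] [-51.4194  25.3497] F [ 6.2721  3.6138 -6.1752] jig 5.324181337414071 4.904275877656228 [ 1.1915 -1.5259  0.5808] j7 0.9145945896270239
tau.a -0.3834591783841533
```

Request:
move_arm(steps="0 0 0 0.1 230")

```text
clock: 26.3
position: [0.5498, 0.2813, 0.112]
ee_rot: [-0.959, 1.346, 0.958]
force: [1.6, 1.7, -3.4]
width: 0.416
```

```bash
python3 st.py
```

```text
26.3 [0.5498 0.2813 0.112 ] [-51.4881  26.4859] F [ 1.583   1.7371 -3.4114] jig 1.16238842485531 2.0426049894794596 [ 1.4721 -0.7696  0.981 ] j7 0.8313664455751726
tau.a -0.11731968847854524
```

Request:
move_arm(steps="0 0 0 0.1 230")

```text
clock: 26.38
position: [0.5499, 0.282, 0.1122]
ee_rot: [-0.883, 1.38, 0.883]
force: [4.4, 4.5, -4.8]
width: 0.42
```

```bash
python3 st.py
```

```text
26.3833 [0.5499 0.282  0.1122] [-51.5129  27.1964] F [ 4.4297  4.5093 -4.7614] jig 3.329916893487476 5.37286788065866 [ 2.6162 -1.5462  1.3986] j7 0.7482312837121989
tau.a -0.5134982809108597
```

Request:
move_arm(steps="0 0 0 0.1 230")

```text
clock: 26.47
position: [0.5496, 0.2828, 0.1125]
ee_rot: [-0.806, 1.411, 0.809]
force: [-1.4, 3.6, 5.8]
width: 0.423
```

```bash
python3 st.py
```

```text
26.4667 [0.5496 0.2828 0.1125] [-52.0556  27.9016] F [-1.4043  3.622   5.8281] jig -2.166239600316648 3.224685093643202 [ 2.2797 -0.3228  1.5152] j7 0.6650963968461115
tau.a -0.07540380497127841
```

```bash
python3 -c "
from knob import *
grab('wrist','r0')"
```

Request:
move_arm(steps="0 0 0 0.1 230")

```text
clock: 26.6
position: [0.5492, 0.2831, 0.1131]
ee_rot: [-0.735, 1.438, 0.738]
force: [3.3, 2.6, -2.0]
width: 0.435
```

```bash
python3 st.py; python3 -c "
from knob import *
grab('wrist','r1')"
```

```text
26.6 [0.5492 0.2831 0.1131] [-52.4442  28.1393] F [ 3.2888  2.5662 -1.9836] jig 2.6441613891355447 3.2264216452424326 [ 1.6817 -1.7591  1.4624] j7 0.587555476647942
tau.a 0.03490687603032527
```

Request:
move_arm(steps="0 0 0 0.1 230; 0 0 0 0.1 230")

```text
clock: 26.82
position: [0.5496, 0.2819, 0.1128]
ee_rot: [-0.655, 1.466, 0.657]
force: [-0.4, 4.3, 5.8]
width: 0.445
```

```bash
python3 st.py; python3 -c "
from knob import *
grab('wrist','r2')
c=[cv2.resize(load(t)['img'][195:275,205:315],None,fx=5,fy=5,interpolation=cv2.INTER_CUBIC) for t in ('r0','r1','r2')]
cv2.imwrite('pics/r012.png',cv2.resize(np.hstack(c),(800,196*1)) if 0 else np.vstack([cv2.resize(x,(270,196),interpolation=cv2.INTER_AREA) for x in c]))
g=[cv2.convertScaleAbs(x,alpha=2.5) for x in c]; cv2.imwrite('pics/rg.png',np.hstack([cv2.resize(x,(266,194)) for x in g]))
"
```

```text
26.8167 [0.5496 0.2819 0.1128] [-51.7884  27.1076] F [-0.3911  4.2676  5.8188] jig -1.3197758644494977 4.077237081651039 [ 2.091  -1.0191  0.9741] j7 0.5013122755949927
tau.a -0.5007801140070854
```

View pics/rg.png

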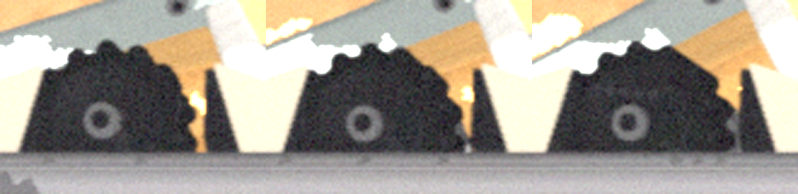

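Request:
move_arm(steps="0 0 0 0 60; 0 0 0 0 60; 0 0 0 0 60; 0 0 0 0 0; -0.03 0 0 0 0; -0.07 0 0 0 0; -0.1 0 0 0 0; -0.1 0 0 0 0")

```text
clock: 27.53
position: [0.5517, 0.2804, 0.2181]
ee_rot: [-0.654, 1.461, 0.655]
force: [1.9, 0.6, -0.3]
width: 0.966
```

```bash
python3 st.py
python3 - <<'E'
from knob import *
knob('k18')
p=jig(-53,24); plan([*p,.21],117.3)
E
```

```text
27.5333 [0.5517 0.2804 0.2181] [-49.4252  26.0723] F [ 1.9459  0.593  -0.2919] jig 1.7679698540387376 1.006298316411167 [ 0.0208 -0.0629 -0.0186] j7 0.4596343513995684
tau.a -0.034803272449533997
k18 n 527 al med 147.45 mean 147.33 sd 0.96 | silhouette u [11.1 47.4] y [ 6.3 42.7]
pos [0.5505 0.2801 0.2152] jaw 48.05 -> row [ 0.0052  0.0014 -0.0026] -1.2087 dist 0.006 deg -69.3 j [-0.84  0.44  0.41  1.64 -0.19  1.1   0.46]
```

View pics/k18.png

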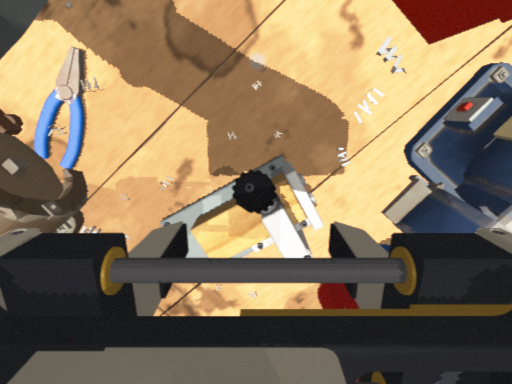

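Run:
```python
from knob import *
p=jig(0,-85); plan([*p,.22],-12.7)
```

```text
pos [0.5505 0.2801 0.2152] jaw 48.05 -> row [-0.005  -0.0981 -0.0717] 1.0602 dist 0.122 deg 60.7 j [-0.84  0.44  0.41  1.64 -0.19  1.1   0.46]
```

Request:
move_arm(steps="-0.005 -0.03 -0.02 0.12 0; -0.005 -0.06 -0.04 0.24 0; -0.005 -0.098 -0.072 0.36 0; -0.005 -0.098 -0.072 0.48 0; -0.005 -0.098 -0.072 0.6 0; -0.005 -0.098 -0.072 0.72 0; -0.005 -0.098 -0.072 0.84 0; -0.005 -0.098 -0.072 0.96 0; -0.005 -0.098 -0.072 1.06 0; -0.005 -0.098 -0.072 1.06 0")

```text
clock: 28.42
position: [0.5726, 0.1606, 0.2155]
ee_rot: [0.176, 1.566, -0.179]
force: [-0.6, -0.9, -0.2]
width: 1.001
```

```bash
python3 st.py
python3 - <<'E'
from meas import *
from knob import *
np.set_printoptions(precision=1,suppress=True)
d=knob('w20');P=pts(d);T=tojig(P);z=P[...,2]*1e3
m=(z>46)&(z<58)&(abs(T[...,0])<40)&(T[...,1]>-110)&(T[...,1]<8)
m=cv2.morphologyEx(m.astype(np.uint8),cv2.MORPH_OPEN,np.ones((3,3),np.uint8))>0
r=cv2.minAreaRect(T[m].astype(np.float32)); print(r,cv2.boxPoints(r),np.median(z[m]))
m=(z>8)&(z<16)&(abs(T[...,0])<65)&(T[...,1]>-150)&(T[...,1]<70);print('base',np.percentile(T[m],[1,99],axis=0))
grab('scene','s20')
E
```

```text
28.4167 [0.5726 0.1606 0.2155] [ -2.6992 -86.1542] F [-0.6345 -0.9117 -0.2466] jig -0.41852585402281184 -1.0288351996621714 [-0.1306  0.0574  0.0099] j7 -0.2779862342459516
tau.a 0.08839542410757313
w20 n 584 al med 147.38 mean 147.16 sd 1.08 | silhouette u [12.2 47.5] y [ 5.7 42.7]
((4.549472808837891, -37.99330139160156), (91.7755355834961, 70.10556030273438), 89.84113311767578) [[-30.6 -83.8]
 [ 39.5 -84. ]
 [ 39.7   7.8]
 [-30.4   8. ]] 51.98345083512423
base [[ -50.  -134.1]
 [  54.9   60.3]]
```

View pics/w20.png

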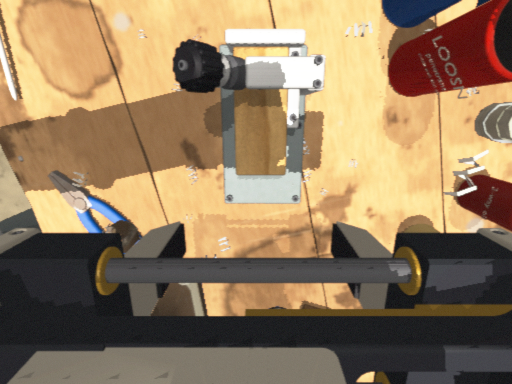

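View pics/s20.png

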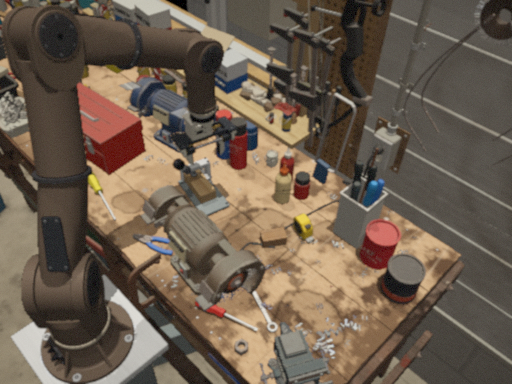

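```bash
python3 -c "
from cell import arm
print(arm.sign_off())"
```

```text
the job is handed in; nothing more can be done
None
```

The job is handed in at 28.5 s. As far as I could measure, the offcut is home and clamped. The number of clicks is my estimate, because I could not read the knob's slip directly.

**What I did:** I gripped the offcut near its trailing end, laid it on the open part of the bed and slid it under the clamp. I pushed it against the bush plate and the fence until I felt both resist. I then turned the knob clockwise in five gripping strokes, the last one shorter. I let go and lifted clear.

**Last checks:**
- **Offcut position:** after release it measured about 0.5 mm from home across the bed, about 0.3 mm at its trailing end, and about 0.1° off the jig's length. In the last picture, after clamping, its left side was unmoved, its trailing end read about 1 mm nearer the bush plate, and its top was level on the bed at 52 mm.
- **Clamp tightness:** the knob moved down its axis by 1.2, 1.3 and 1.5 mm in the first three strokes, 0.3 mm in the fourth and nothing in the fifth. So the screw had stopped and the clutch was slipping. I did not measure the foot's force on the offcut.
- **Clutch slip:** I estimate 1.4 to 1.7 rad, about three to four clicks. It cannot be more than about 2.4 rad if the knob followed the gripper fully. The pads gripped with far more friction than the clutch needs, so I took it that the clutch slipped and not the pads.
- **Other objects:** the small block, glue bottle and tape measure were never approached, and the last scene picture shows them where they were.

**Checks that failed or disagreed:** The knob torque worked out from the wrist readings was too noisy to count clicks. Following the flutes in the pictures was inconclusive. The last automatic outline of the offcut read 70 mm wide instead of 60 mm, I believe because it took in the fence screw heads, so for that view I relied on its left side and trailing end.

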